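# Seal the open sample and start the incubation timer

### The job

Start the timed incubation: press the blue cap shut on the one sample tube that still stands open in the metal block, and turn the teal bench timer, which lies on its face, the right way up, flat on the worktop, setting it down gently without letting it drop or topple. When the sample is sealed and the timer lies face up, push the timer's red start key fully down and let it spring back. The other tubes stay shut and every tube stays in its hole; leave the beaker, the dropper bottle and the freezer box standing where they are.

Things in the scene. Friction and masses are not known exactly. Their poses are not given: they have to be found in the camera images.
- block: Fixed aluminium tube block, 76 x 122 x 48 mm, with a black rim at its foot (88 x 134 mm, 14 mm high). Origin: centre of its underside on the worktop; z up, y along its length. Six vertical 17 mm holes in two rows at x = -18 and +18 mm, y = -37, 0, +37 mm; the row at x = -18 mm (nearer the robot) holds the three sample tubes, the other is empty.
- sample_a: Clear 5 ml tube with a blue flip cap, hanging by its 20 mm collar in any hole of its row. Origin: on the tube's axis at the collar's underside, level with the block's top (48 mm above the worktop); z up. The cap's hinge line is parallel to y, 12.5 mm from the axis on the +x side, 3.8 mm above the origin. Shut, the cap's top is 7.5 mm above the origin.
- sample_b: A second such tube, its cap shut at the start; frame and sizes as sample_a.
- sample_c: A third such tube, its cap shut at the start; frame and sizes as sample_a.
- cap_a (a joint): Hinge of sample_a's cap, rad: 0 shut, 1.57 upright, 2.3 leaning far out over +x. Open at the start. Stays where it is left; 1 to 3 N moves it. Cap: disc 22 mm wide, 3.5 mm thick, its centre 12.5 mm and its thumb tab's edge 28 mm from the hinge.
- cap_b (a joint): Hinge of sample_b's cap, same sense; 0 = shut.
- cap_c (a joint): Hinge of sample_c's cap, same sense; 0 = shut.
- timer: Teal timer, 66 (x) x 56 (y) x 26 mm (z), about 90 g. Origin: middle of that box; +z is its face side: down at the start, to be up at the end. Case from z = -13 (back: grey battery door, two magnets) to +7 mm (face: display, red start key); four black corner bumpers 9.5 mm square reach z = +13 mm. Its four sides are flat; it stands on any of them.
- start_key (a joint): Travel of the red start key, m: 0 up, 0.004 fully down; sprung, about 1.5 N to begin and 4 N at the bottom.
- start_key_top (a point): Centre of the top of the round red start key, 18 mm in diameter; it lies in the timer's frame at x = -14.5, y = 0, z = +11.5 mm when up (1.5 mm lower than the bumpers' tops, 4.5 mm proud of the face).
- beaker: Clear beaker, 55 mm wide, 70 mm high, a bystander; origin: centre of its underside.
- dropper: Brown dropper bottle, 33 mm wide, 102 mm high, a bystander; origin: centre of its underside.
- freezer_box: Pale card freezer box, 75 x 75 x 43 mm, a bystander; origin: centre of its underside.

How it is judged:
By the outcome, as a careful person would: the job done as asked, in the order asked, and still so for the second after the job is handed in, with the robot touching nothing.
It also fails if it takes over 72 s, if anything falls off the work surface, if the arm or the gripper's body presses on something with over 40 N, if the wrist force passes 120 N, or if a joint passes its speed limit or range.

### The arm

A 7-joint arm with a two-finger parallel gripper is mounted at the origin on a cart in front of the work surface, level with it; the furniture and walls round the work are solid. World frame = base frame: x ahead of the robot, y to its left, z up, the work surface at z = 0. Lengths are in m, angles in rad, forces in N, time in s.
With the tool pointing down it reaches from about 0.425 to 1.025 m from the base axis. Payload 9.4 kg.
Tool frame: the origin (TCP) lies midway between the tips of the shut fingers; the grasp point (between the pads) lies hold_point_z behind it (hold_point_z is the distance from the TCP to the grasp point, in m); z points along the fingers, y is the line along which they close (so a half turn about z gives the same grasp; the last joint's range is limited). The gripper opens to 93 mm and grips with 3 to 60 N. Pads are 15 mm wide; open, the fingers measure 128 mm over their backs; the gripper's body (75 mm by 188 mm) begins 65 mm behind the grasp point.
Start: joints at [1.2, 0.599, -0.003, 1.599, 0.002, 0.943, -0.08], TCP at [0.21, -0.694, 0.182] pointing down, gripper open.
Joint ranges: [-2.57, 2.57], [-0.35, 1.97], [-1.29, 1.29], [0.11, 2.56], [-1.05, 4.19], [0.11, 1.86], [-2.63, 2.63]. Speed limits (rad/s): [2.22, 2.22, 3.01, 3.01, 3.14, 3.14, 3.14].

### API

Orientations are given as a unit quaternion [w, x, y, z].
In Python, from rig import * gives the robot as it stands.
- The arm moves only by the tool jog_arm, never from a script. Its argument "rows" is a list of rows, each an object with "delta_pos": the shift along the tool's x, y, z scaled (see below), a list of three; "turn": the turn, a rotation vector about the tool's x, y, z scaled (see below), a list of three; "hand": the opening, from -1 (shut) to 1 (fully open). In form: [{"delta_pos": [tx, ty, tz], "turn": [rx, ry, rz], "hand": hand}, ...]. A call has exactly 5 rows; each row shifts and turns the commanded pose from where the row before left it, along the tool's axes as they then stand; what a row does not reach is not made up. The controller multiplies each number of a shift by 25 mm and each number of a turn by 0.08 rad. A row lasts 1/8 s, in which the tool goes at most 62.5 mm and 10.7 degrees, less where a joint would pass 70% of its speed; a pose out of reach is approached as far as the arm can. A call with a number of a shift or a turn outside -1 to 1 is refused whole. A call with a gripper value outside its range is refused whole. The fingers move at their own pace and stop on an object; "squeeze" is the grip in N (left out, the last holds). Time passes only in rows, so rows that do not move let the fingers close, or fill a call up. It gives the time, the measured TCP pose, the force, the opening and the grip force at its end, in the units of the state.
- observe(): the state, without advancing time (a new reading comes with each control period).
- snapshot(name): name is "scene" or "top" or "wrist"; returns a dict with "frame" (384x512x3 uint8, blue, green, red), "vertical_fov" (degrees; the focal length in pixels is half the picture's height over the tangent of half this angle, whatever the lens; pixels are square), "cx", "cy" (the principal point, pixels), "R" (3x3) and "t" (3): a world point X has camera coordinates R X + t. Camera axes: x right, y down, z forward; pixel columns grow to the right and rows downward; lengths in m; the calibration is good to about 2 mm. A picture is of the moment at which its call begins. There is no depth.
- hand_in(): hands the job in; it is judged then, once.
The state is a dict: "clock": time; "joints": joint angles; "qvel": joint speeds; "joint_efforts": joint torques, N m; "tool_pos": TCP position; "tcp_rot": TCP orientation; "wrist_force": force on the tool from outside, world axes, zero at the start; "ft_torque": the same for the moment, N m; "grip_width": finger opening in m; "finger_force": force on a finger pad.
Only numpy, scipy, OpenCV 4.12 (cv2) and the standard library are available. Lean on these libraries where they do the work, as an engineer would, in place of code of your own. Each camera call takes 0.05 s, during which the arm holds its last target. There are 200 camera calls.

## Working session

There is one attempt and no reset: what is moved stays moved. The work goes in short steps, Python scripts to look and compute and a tool call to move; the robot and the scene stay as the last step left them, time stands still between calls to the robot, and variables do not carry over. Pictures are saved under pics/ and viewed, at most 10 in all, crops included, and the job is handed in when it is done.

Besides the shell and the picture viewer there is one more tool, called after "Request:" as a command line: name --argument value ..., lists and objects as JSON in quotes. jog_arm: Moves the arm, as the interface text tells. Shifts and turns lie within -1 to 1; 1 stands for 25 mm of shift or 0.08 rad of turn. Its arguments: {"type":"object","properties":{"rows":{"type":"array"},"squeeze":{"type":"number"}},"required":["rows"]}

```bash
ls; mkdir -p pics
cat > h.py <<'E'
from rig import *
import numpy as np, cv2
from scipy.spatial.transform import Rotation as Ro
def snap(n):
    s=snapshot(n); f=s["frame"].shape[0]/2/np.tan(np.radians(s["vertical_fov"])/2)
    s["K"]=np.array([[f,0,s["cx"]],[0,f,s["cy"]],[0,0,1]]);return s
def ray(s,p):
    R=np.array(s["R"]);d=R.T@np.linalg.inv(s["K"])@np.array([p[0],p[1],1.]);return -R.T@np.array(s["t"]),d/np.linalg.norm(d)
def atz(s,p,z):
    o,d=ray(s,p);return o+d*(z-o[2])/d[2]
def tri(*sp):
    A=np.zeros((3,3));b=np.zeros(3)
    for s,p in sp:
        o,d=ray(s,p);M=np.eye(3)-np.outer(d,d);A+=M;b+=M@o
    return np.linalg.solve(A,b)
def proj(s,X):
    c=s["K"]@(np.array(s["R"])@np.array(X)+np.array(s["t"]));return c[:2]/c[2]
E
python3 - <<'E'
from h import *
import pickle
print(observe())
d={n:snap(n) for n in("scene","top")}
pickle.dump(d,open("s0.pkl","wb"))
for n in d:
    cv2.imwrite(f"pics/{n}0.png",cv2.resize(d[n]["frame"],(800,600),interpolation=cv2.INTER_CUBIC)); print(n,d[n]["vertical_fov"],d[n]["R"],d[n]["t"])
E
```

```text
pics
{'clock': 0.0, 'joints': array([ 1.20031898,  0.60010251, -0.00254185,  1.60008558,  0.00177337,
        0.94291239, -0.0798288 ]), 'qvel': array([-4.64220840e-04, -4.35373822e-04,  6.64014973e-04, -1.04408410e-03,
        1.27983251e-03,  5.17329999e-05, -3.19758779e-04]), 'joint_efforts': array([-2.78747066e-04, -7.65088964e+01,  1.49661530e+00, -2.52363914e+01,
       -5.24599815e-02,  1.70566980e-02,  1.76205490e-04]), 'tool_pos': array([ 0.20977271, -0.69344234,  0.18149218]), 'tcp_rot': array([-7.33731256e-04,  9.89230023e-01,  1.46367332e-01, -1.68299855e-04]), 'wrist_force': array([ 0.30230216, -0.02108819,  0.19831032]), 'ft_torque': array([ 0.010458  , -0.00953315, -0.00133067]), 'finger_force': 0.0, 'grip_width': 0.09265570851945766}
scene 56.02644615494821 [[-0.79300364 -0.60899836  0.01631604]
 [-0.32377769  0.39861632 -0.85806354]
 [ 0.51605545 -0.68573029 -0.51328427]] [0.36675253 0.26268466 0.69612212]
top 49.66809737111737 [[-0.02160828 -0.99975158  0.00546387]
 [-0.98399064  0.02029995 -0.17706024]
 [ 0.17690533 -0.00920236 -0.98418485]] [-0.09185217  0.52712241  1.13181713]
```

View pics/scene0.png

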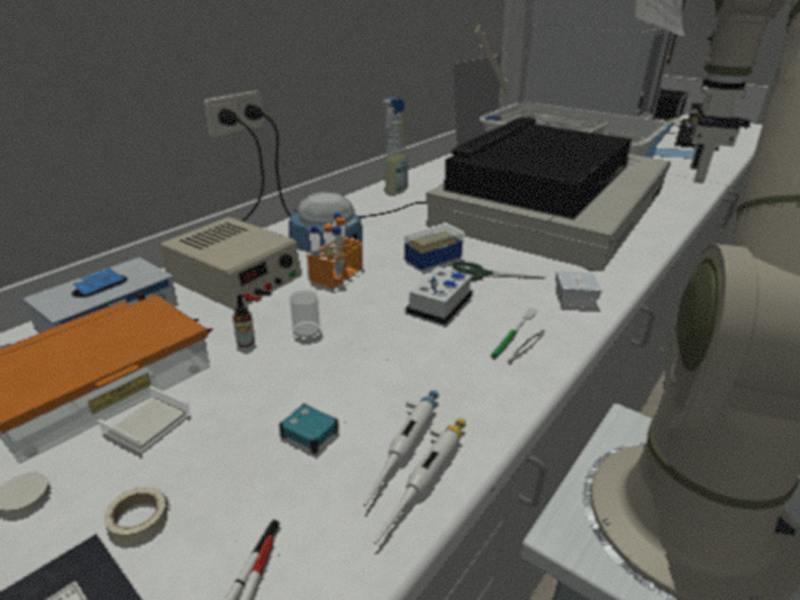

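View pics/top0.png

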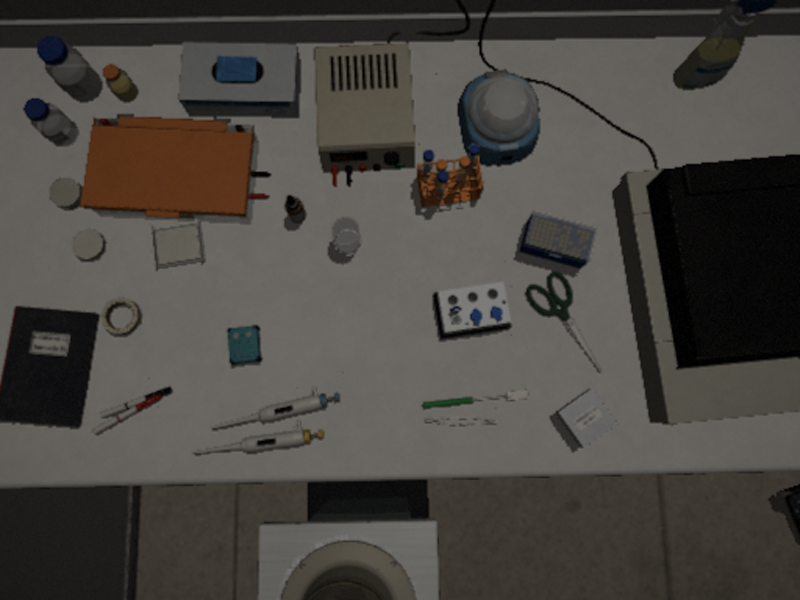

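Top view (800x600 scale): the block is at about (473,311), with the open tube leftmost at (455,316). The timer is at (244,345) with its back up. Next I'll make one enlarged mosaic of both views.

Run:
```python
from h import *
import pickle
d=pickle.load(open("s0.pkl","rb"))
def crop(n,x,y,w=50,h=37):
    c=d[n]["frame"][y:y+h,x:x+w]; c=cv2.resize(c,(400,296),interpolation=cv2.INTER_CUBIC); 
    c=cv2.convertScaleAbs(c,alpha=1.6 if n=="top" else 1.1)
    for i in range(0,w,10): cv2.putText(c,str(x+i),(i*8,8),0,.3,(0,0,255)); cv2.line(c,(i*8,8),(i*8,13),(0,0,255))
    for i in range(0,h,10): cv2.putText(c,str(y+i),(0,i*8+4),0,.3,(0,0,255))
    return c
a=np.hstack([crop("top",277,179),crop("top",132,202)]);b=np.hstack([crop("scene",258,168),crop("scene",173,254)])
cv2.imwrite("pics/mos0.png",np.vstack([a,b]))
```

```text
(no output)
```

View pics/mos0.png

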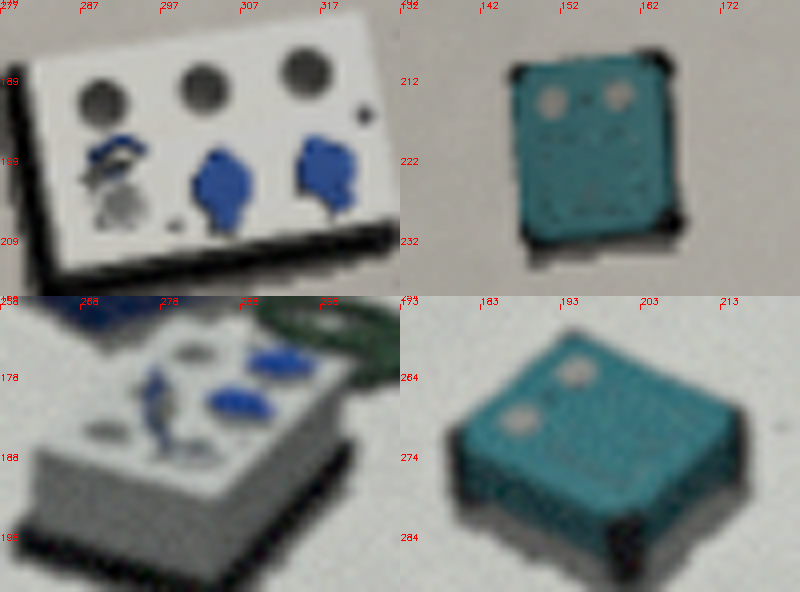

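Mosaic, at 8x: the back holes are at (103,103), (204,89), (307,73). The open tube's mouth is at (122,203), at the +y end, and its cap stands upright at about (115,155). The timer's back corners in the top view are (512,65), (672,52), (682,232), (525,242). In the scene view they are (573,330), (455,425), (742,406), (625,515).

Run:
```python
from h import *
import pickle
np.set_printoptions(precision=4,suppress=True)
d=pickle.load(open("s0.pkl","rb"));T,S=d["top"],d["scene"]
tb=lambda u,v:(277+u/8-.5+.06,179+v/8-.5+.06); tt=lambda u,v:(132+(u-400)/8-.44,202+v/8-.44)
sb=lambda u,v:(258+u/8-.44,168+(v-296)/8-.44); st=lambda u,v:(173+(u-400)/8-.44,254+(v-296)/8-.44)
for n,p,z in[("h+",(103,103),.048),("h0",(204,89),.048),("h-",(307,73),.048),("mouth",(122,203),.052),("cap0",(222,184),.0555),("cap-",(325,168),.0555)]: print(n,atz(T,tb(*p),z))
print("scene",[atz(S,sb(*p),z) for p,z in[((107,430),.048),((193,352),.048),((195,450),.052),((240,403),.0555)]])
print("tri h+",tri((T,tb(103,103)),(S,sb(107,430))),"h0",tri((T,tb(204,89)),(S,sb(193,352))),"cap0",tri((T,tb(222,184)),(S,sb(240,403))),"capA",tri((T,tb(118,145)),(S,sb(155,405))))
for c,e in zip([(512,65),(672,52),(682,232),(525,242)],[(573,330),(742,406),(625,515),(455,425)]):
    print("timer",atz(T,tt(*c),.026),atz(S,st(*e),.026))
import itertools
for e in [(573,330),(742,406),(625,515),(455,425)]:print([tri((T,tt(*c)),(S,st(*e))) for c in [(512,65),(672,52),(682,232),(525,242)]])
k=.64
for n,p,z in[("beaker",(346,245),0),("dropper",(297,215),0),("fbox",(585,418),.043),("pip1",(215,428),0),("pip2",(338,398),0),("tape",(122,317),0),("card",(178,245),0),("pen",(170,390),0),("rack",(450,205),0),("green",(425,404),0)]: print(n,atz(T,(p[0]*k,p[1]*k),z))
```

```text
h+ [ 0.5426 -0.1982  0.048 ]
h0 [ 0.547  -0.2344  0.048 ]
h- [ 0.552  -0.2714  0.048 ]
mouth [ 0.5057 -0.2032  0.052 ]
cap0 [ 0.5112 -0.2384  0.0555]
cap- [ 0.5162 -0.275   0.0555]
scene [array([ 0.543 , -0.1974,  0.048 ]), array([ 0.5529, -0.2711,  0.048 ]), array([ 0.505 , -0.1996,  0.052 ]), array([ 0.5085, -0.2352,  0.0555])]
tri h+ [ 0.543  -0.1981  0.0477] h0 [ 0.5373 -0.2345  0.0692] cap0 [ 0.5112 -0.2389  0.0531] capA [ 0.5246 -0.2014  0.0633]
timer [0.5019 0.2156 0.026 ] [0.503  0.1658 0.026 ]
timer [0.5055 0.1582 0.026 ] [0.4435 0.1591 0.026 ]
timer [0.4405 0.1535 0.026 ] [0.4392 0.2096 0.026 ]
timer [0.4381 0.2093 0.026 ] [0.5    0.2139 0.026 ]
[array([0.4853, 0.198 , 0.0615]), array([0.5075, 0.1603, 0.0196]), array([0.4605, 0.1677, 0.0442]), array([0.4425, 0.2034, 0.0807])]
[array([0.465 , 0.1883, 0.0491]), array([0.4872, 0.1489, 0.003 ]), array([0.4431, 0.1558, 0.0231]), array([0.4249, 0.1932, 0.0641])]
[array([0.4818, 0.2048, 0.0063]), array([ 0.5057,  0.1654, -0.0439]), array([ 0.4578,  0.1723, -0.0176]), array([0.4385, 0.2096, 0.0262])]
[array([0.5009, 0.2146, 0.0264]), array([ 0.5242,  0.1771, -0.0179]), array([0.4734, 0.1844, 0.0127]), array([0.4548, 0.2197, 0.0505])]
beaker [ 0.6624 -0.0016  0.    ]
dropper [0.7246 0.0931 0.    ]
fbox [ 0.3238 -0.4267  0.043 ]
pip1 [0.3207 0.2403 0.    ]
pip2 [0.3703 0.0151 0.    ]
tape [0.5304 0.4212 0.    ]
card [0.6689 0.3214 0.    ]
pen [0.3916 0.3253 0.    ]
rack [ 0.739  -0.2049  0.    ]
green [ 0.3559 -0.1452  0.    ]
```

Request:
jog_arm --rows '[{"delta_pos":[0,-1,0],"turn":[0,0,0.69],"hand":-1},{"delta_pos":[0,-1,0],"turn":[0,0,0.69],"hand":-1},{"delta_pos":[0,-1,0],"turn":[0,0,0.69],"hand":-1},{"delta_pos":[1,-1,0],"turn":[0,0,0],"hand":-1},{"delta_pos":[1,-1,0],"turn":[0,0,0],"hand":-1}]' --squeeze 20

```text
clock: 0.72
tool_pos: [0.2355, -0.5641, 0.1821]
tcp_rot: [-0.0, 0.998, 0.064, -0.0]
wrist_force: [0.5, 0.7, -0.8]
grip_width: 0.0477
finger_force: 0.0
```

Request:
jog_arm --rows '[{"delta_pos":[1,-1,0],"turn":[0,0,0],"hand":-1},{"delta_pos":[1,-1,0],"turn":[0,0,0],"hand":-1},{"delta_pos":[1,-1,0],"turn":[0,0,0],"hand":-1},{"delta_pos":[1,-1,0],"turn":[0,0,0],"hand":-1},{"delta_pos":[1,-1,0],"turn":[0,0,0],"hand":-1}]'

```text
clock: 1.35
tool_pos: [0.3439, -0.4241, 0.1821]
tcp_rot: [-0.0, 0.998, 0.064, -0.0]
wrist_force: [-0.8, -0.5, -0.6]
grip_width: 0.0007
finger_force: 0.0
```

Request:
jog_arm --rows '[{"delta_pos":[1,-1,0],"turn":[0,0,0],"hand":-1},{"delta_pos":[1,-1,0],"turn":[0,0,0],"hand":-1},{"delta_pos":[1,-1,0],"turn":[0,0,0],"hand":-1},{"delta_pos":[1,-1,0],"turn":[0,0,0],"hand":-1},{"delta_pos":[1,-1,0],"turn":[0,0,0],"hand":-1}]'

```text
clock: 1.98
tool_pos: [0.4519, -0.2842, 0.1821]
tcp_rot: [-0.0, 0.998, 0.064, -0.0]
wrist_force: [-0.8, -0.9, -0.0]
grip_width: 0.0004
finger_force: 0.0
```

Request:
jog_arm --rows '[{"delta_pos":[1,-1,0],"turn":[0,0,0],"hand":-1},{"delta_pos":[1,-1,0],"turn":[0,0,0],"hand":-1},{"delta_pos":[1,0,0],"turn":[0,0,0],"hand":-1},{"delta_pos":[1,0,0],"turn":[0,0,0],"hand":-1},{"delta_pos":[0,0,0],"turn":[0,0,0],"hand":-1}]'

```text
clock: 2.6
tool_pos: [0.5454, -0.222, 0.1818]
tcp_rot: [-0.0, 0.998, 0.065, -0.0]
wrist_force: [-0.9, 0.6, 0.2]
grip_width: 0.0006
finger_force: 0.0
```

```bash
cat >> h.py <<'E'
np.set_printoptions(precision=4,suppress=True)
def st():
    o=observe();w,x,y,z=o["tcp_rot"];M=Ro.from_quat([x,y,z,w]).as_matrix()
    print("t",round(o["clock"],2),"p",o["tool_pos"],"F",o["wrist_force"],"grip",round(o["grip_width"],4),o["finger_force"]);print("tool xyz",M[:,0],M[:,1],M[:,2],"q",o["joints"]);return np.array(o["tool_pos"]),M,o
def to(X,R=None):
    p,M,o=st();print("delta units",M.T@(np.array(X)-p)/.025)
    if R is not None:print("turn units",Ro.from_matrix(M.T@R).as_rotvec()/.08)
E
python3 - <<'E'
from h import *
to([.5482,-.1969,.11])
a=.128
to([.5482,-.1969,.11],np.array([[np.cos(a),np.sin(a),0],[np.sin(a),-np.cos(a),0],[0,0,-1]]))
s=snap("wrist");cv2.imwrite("pics/w1.png",cv2.resize(s["frame"],(800,600)))
for n,X in[("mouth",(.5065,-.2023,.052)),("hinge",(.5189,-.2007,.0518)),("capc",(.5246,-.2014,.063))]:print(n,proj(s,X)*800/512)
E
```

```text
t 2.6 p [ 0.5454 -0.222   0.1818] F [-0.8522  0.5809  0.1879] grip 0.0006 0.0
tool xyz [ 0.9915  0.1297 -0.    ] [ 0.1297 -0.9915 -0.0004] [-0.0001  0.0004 -1.    ] q [ 0.2997  0.4363 -0.013   1.9189  0.0073  0.7866 -1.158 ]
delta units [ 0.2409 -0.9808  2.8707]
t 2.6 p [ 0.5454 -0.222   0.1818] F [-0.8522  0.5809  0.1879] grip 0.0006 0.0
tool xyz [ 0.9915  0.1297 -0.    ] [ 0.1297 -0.9915 -0.0004] [-0.0001  0.0004 -1.    ] q [ 0.2997  0.4363 -0.013   1.9189  0.0073  0.7866 -1.158 ]
delta units [ 0.2409 -0.9808  2.8707]
turn units [-0.0048  0.0002  0.0262]
mouth [359.4039 331.8716]
hinge [359.0999 314.9158]
capc [359.8967 311.7844]
```

View pics/w1.png

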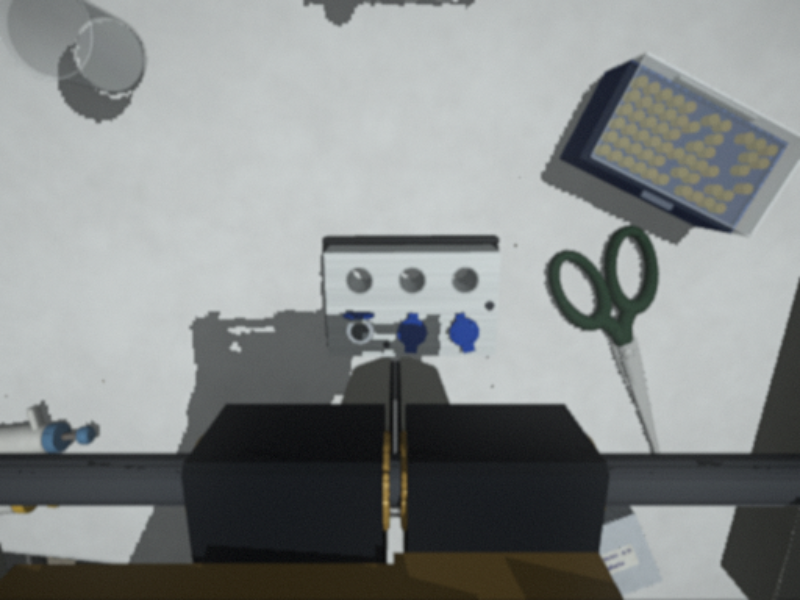

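The projected tube mouth (359,332) matches the picture (360,331), and the upright cap shows at (359,315). I'll go down behind the cap and sweep it over.

Request:
jog_arm --rows '[{"delta_pos":[0.25,-0.98,0.6],"turn":[0,0,0],"hand":-1},{"delta_pos":[0,0,1],"turn":[0,0,0],"hand":-1},{"delta_pos":[0,0,1],"turn":[0,0,0],"hand":-1},{"delta_pos":[0,0,1],"turn":[0,0,0],"hand":-1},{"delta_pos":[0,0,1],"turn":[0,0,0],"hand":-1}]'

```text
clock: 3.28
tool_pos: [0.5458, -0.1984, 0.0667]
tcp_rot: [0.0, 0.998, 0.064, -0.0]
wrist_force: [-0.2, -0.2, -0.4]
grip_width: 0.0006
finger_force: 0.0
```

Request:
jog_arm --rows '[{"delta_pos":[-0.3,0,0],"turn":[0,0,0],"hand":-1},{"delta_pos":[-0.3,0,0],"turn":[0,0,0],"hand":-1},{"delta_pos":[-0.2,0,0],"turn":[0,0,0],"hand":-1},{"delta_pos":[-0.2,0,0],"turn":[0,0,0],"hand":-1},{"delta_pos":[-0.2,0,0],"turn":[0,0,0],"hand":-1}]'

```text
clock: 3.9
tool_pos: [0.5174, -0.2017, 0.0678]
tcp_rot: [0.0, 0.998, 0.064, 0.0]
wrist_force: [-0.2, 0.1, 0.2]
grip_width: 0.0006
finger_force: 0.0
```

Request:
jog_arm --rows '[{"delta_pos":[-0.16,0,0],"turn":[0,0,0],"hand":-1},{"delta_pos":[-0.1,0,0],"turn":[0,0,0],"hand":-1},{"delta_pos":[-0.1,0,0],"turn":[0,0,0],"hand":-1},{"delta_pos":[-0.1,0,0],"turn":[0,0,0],"hand":-1},{"delta_pos":[0,0,0],"turn":[0,0,0],"hand":-1}]'

```text
clock: 4.53
tool_pos: [0.5059, -0.2031, 0.0673]
tcp_rot: [-0.0, 0.998, 0.064, -0.0]
wrist_force: [-0.1, -0.9, 0.1]
grip_width: 0.0002
finger_force: 0.0
```

Run:
```python
from h import *
to([.5055,-.2024,.0555])
```

```text
t 4.53 p [ 0.5059 -0.2031  0.0673] F [-0.059  -0.9454  0.0674] grip 0.0002 0.0
tool xyz [ 0.9918  0.1278 -0.0002] [ 0.1278 -0.9918 -0.    ] [-0.0002  0.     -1.    ] q [ 0.2918  0.5498 -0.0204  2.1108  0.0231  0.4814 -1.1886]
delta units [-0.0129 -0.0293  0.4705]
```

Request:
jog_arm --rows '[{"delta_pos":[0,0,0.1],"turn":[0,0,0],"hand":-1},{"delta_pos":[0,0,0.1],"turn":[0,0,0],"hand":-1},{"delta_pos":[0,0,0.1],"turn":[0,0,0],"hand":-1},{"delta_pos":[0,0,0.1],"turn":[0,0,0],"hand":-1},{"delta_pos":[0,0,0.04],"turn":[0,0,0],"hand":-1}]'

```text
clock: 5.15
tool_pos: [0.506, -0.203, 0.0561]
tcp_rot: [-0.0, 0.998, 0.064, -0.0]
wrist_force: [0.9, -0.5, 0.1]
grip_width: 0.0008
finger_force: 0.0
```

Request:
jog_arm --rows '[{"delta_pos":[0,0,0.04],"turn":[0,0,0],"hand":-1},{"delta_pos":[0,0,0.04],"turn":[0,0,0],"hand":-1},{"delta_pos":[0,0,0],"turn":[0,0,0],"hand":-1},{"delta_pos":[0,0,0],"turn":[0,0,0],"hand":-1},{"delta_pos":[0,0,0],"turn":[0,0,0],"hand":-1}]'

```text
clock: 5.78
tool_pos: [0.5061, -0.2031, 0.0543]
tcp_rot: [0.0, 0.998, 0.064, 0.0]
wrist_force: [-0.7, -0.7, 0.5]
grip_width: 0.0005
finger_force: 0.0
```

Request:
jog_arm --rows '[{"delta_pos":[0,0,0.03],"turn":[0,0,0],"hand":-1},{"delta_pos":[0,0,0.03],"turn":[0,0,0],"hand":-1},{"delta_pos":[0,0,0],"turn":[0,0,0],"hand":-1},{"delta_pos":[0,0,0],"turn":[0,0,0],"hand":-1},{"delta_pos":[0,0,0],"turn":[0,0,0],"hand":-1}]'

```text
clock: 6.4
tool_pos: [0.5061, -0.2031, 0.0528]
tcp_rot: [0.0, 0.998, 0.064, 0.0]
wrist_force: [0.0, -0.3, -0.5]
grip_width: 0.0009
finger_force: 0.0
```

Run:
```python
from h import *
st()
s=snap("scene");u,v=proj(s,[.506,-.203,.06]).astype(int);c=s["frame"][v-40:v+35,u-50:u+50];cv2.imwrite("pics/s2.png",cv2.resize(c,(800,600),interpolation=cv2.INTER_CUBIC))
```

```text
t 6.4 p [ 0.5061 -0.2031  0.0528] F [ 0.0371 -0.2613 -0.4972] grip 0.0009 0.0
tool xyz [0.9918 0.1279 0.    ] [ 0.1279 -0.9918  0.    ] [ 0.  0. -1.] q [ 0.2912  0.5732 -0.0197  2.1196  0.0247  0.449  -1.1902]
```

View pics/s2.png

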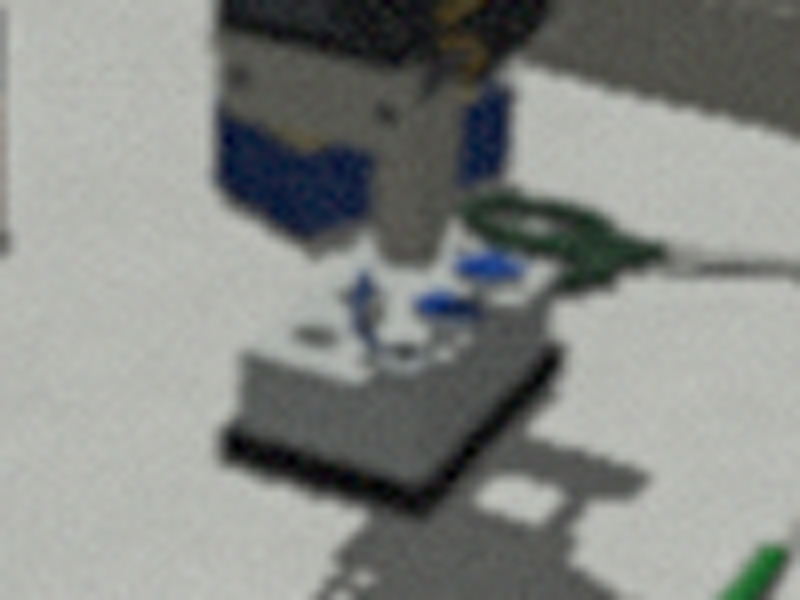

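The cap is still upright at (365,300) and the fingertip shows at (410,262), not at the reported TCP, so it seems to sit higher or further off. I'll triangulate it.

Run:
```python
from h import *
p,M,o=st()
t=snap("top");s=snap("scene");w=snap("wrist")
print("scene tcp",proj(s,p),"top",proj(t,p),"wrist",proj(w,p),"cam pos wrist",M.T@(ray(w,(256,192))[0]-p))
u,v=proj(s,[.506,-.203,.06]).astype(int);print("tip scene px",u-50+410/8,v-40+262/8)
u2,v2=proj(t,p).astype(int);a=t["frame"][v2-30:v2+30,u2-40:u2+40]
u3,v3=proj(w,p).astype(int);b=w["frame"][150:390,100:420]
a=cv2.convertScaleAbs(cv2.resize(a,(400,300),interpolation=cv2.INTER_CUBIC),alpha=1.5)
print("top crop origin",u2-40,v2-30,"x5")
cv2.imwrite("pics/m3.png",np.hstack([a,cv2.resize(b,(400,300))[:300]]))
```

```text
t 6.45 p [ 0.5061 -0.2031  0.0528] F [ 0.4672 -0.7747 -0.2507] grip 0.0 0.0
tool xyz [ 0.9918  0.1278 -0.0001] [ 0.1278 -0.9918 -0.    ] [-0.0001  0.     -1.    ] q [ 0.2912  0.5732 -0.0197  2.1196  0.0246  0.4491 -1.1902]
scene tcp [282.3013 186.0121] top [291.7709 203.7621] wrist [251.9029 222.9774] cam pos wrist [ 0.0757  0.0005 -0.2022]
tip scene px 283.25 175.75
top crop origin 251 173 x5
```

View pics/m3.png

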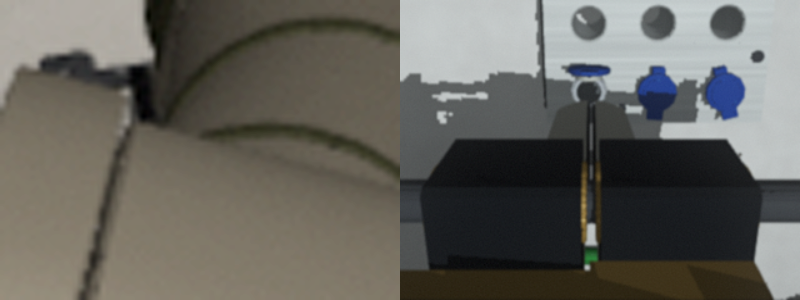

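Run:
```python
from h import *
p,M,o=st()
s=snap("scene");w=snap("wrist")
print(w["K"])
for X in[(.5426,-.1982,.048),(.547,-.2348,.048),(.552,-.2714,.048),(.5065,-.2023,.052)]:
    q=proj(w,X);print(q,"mosaic",400+(q[0]-100)/.8,(q[1]-150)/.8)
tip=tri((s,(283.2,175.7)),(w,(252,234)));print("tip",tip,"in tool",M.T@(tip-p))
for dz in (0,-.01,-.02,-.03): print(dz,proj(s,p+M[:,2]*dz),proj(w,p+M[:,2]*dz))
```

```text
t 6.6 p [ 0.5061 -0.2031  0.0528] F [0.4842 0.7113 0.3892] grip 0.0003 0.0
tool xyz [ 0.9918  0.1278 -0.    ] [ 0.1278 -0.9918 -0.    ] [-0. -0. -1.] q [ 0.2912  0.5732 -0.0197  2.1197  0.0247  0.449  -1.1902]
[[315.2959   0.     252.5114]
 [  0.     315.2959 195.6478]
 [  0.       0.       1.    ]]
[251.6007 168.4175] mosaic 589.500861266558 23.021856121406188
[306.9673 168.8428] mosaic 658.7091355354804 23.553449164690612
[362.4913 168.3862] mosaic 728.1141286132683 22.982749186977323
[250.864  221.8769] mosaic 588.5800523583564 89.8460626542991
tip [ 0.5091 -0.2042  0.0849] in tool [ 0.0028  0.0015 -0.0321]
0 [282.3075 186.0091] [251.918  223.0024]
-0.01 [282.5092 183.0548] [251.8902 228.4012]
-0.02 [282.7128 180.0719] [251.8598 234.3311]
-0.03 [282.9184 177.0599] [251.8262 240.8746]
```

Run:
```python
import rig
print([n for n in dir(rig) if not n.startswith('_')], getattr(rig,'hold_point_z',None))
```

```text
['MotionError', 'hand_in', 'hold_point_z', 'observe', 'snapshot'] 0.0188
```

Request:
jog_arm --rows '[{"delta_pos":[0.6,0,-0.2],"turn":[0,0,0],"hand":-1},{"delta_pos":[0.6,-0.03,0],"turn":[0,0,0],"hand":-1},{"delta_pos":[0.5,0,0],"turn":[0,0,0],"hand":-1},{"delta_pos":[0,0,0.3],"turn":[0,0,0],"hand":-1},{"delta_pos":[0,0,0.3],"turn":[0,0,0],"hand":-1}]'

```text
clock: 7.32
tool_pos: [0.5475, -0.1968, 0.0419]
tcp_rot: [-0.0, 0.998, 0.064, -0.001]
wrist_force: [0.5, -0.6, 0.5]
grip_width: 0.0005
finger_force: 0.0
```

Run:
```python
from h import *
p,M,o=st()
s=snap("scene");u,v=proj(s,[.52,-.2,.06]).astype(int);c=s["frame"][v-40:v+35,u-50:u+50];cv2.imwrite("pics/s4.png",cv2.resize(c,(800,600),interpolation=cv2.INTER_CUBIC))
for dz in(.02,.025,.03,.035):print(dz,[(proj(s,p-M[:,2]*dz+M[:,0]*x)-[u-50,v-40])*8 for x in(-.0075,.0075)])
```

```text
t 7.33 p [ 0.5475 -0.1968  0.0419] F [ 0.4984 -0.5584  0.4772] grip 0.0005 0.0
tool xyz [ 0.9918  0.1279 -0.001 ] [ 0.1279 -0.9918 -0.0002] [-0.001   0.0001 -1.    ] q [ 0.2576  0.6198 -0.0149  2.0426  0.0192  0.4804 -1.2141]
0.02 [array([359.8785, 307.8447]), array([324.4363, 297.7926])]
0.025 [array([360.4688, 296.0472]), array([324.9392, 286.0407])]
0.03 [array([361.0619, 284.1933]), array([325.4444, 274.233 ])]
0.035 [array([361.6579, 272.2827]), array([325.9521, 262.3691])]
```

View pics/s4.png

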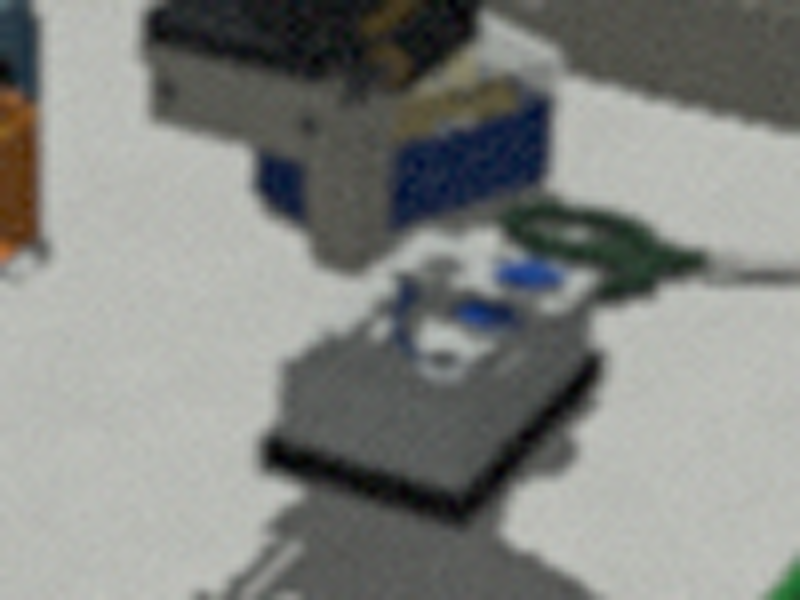

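Fingertip at (345,268): the real tip is about 33–35 mm behind the reported TCP. I'll go 12 mm lower and sweep.

Request:
jog_arm --rows '[{"delta_pos":[0,0,0.24],"turn":[0,0,0],"hand":-1},{"delta_pos":[0,0,0.2],"turn":[0,0,0],"hand":-1},{"delta_pos":[-0.3,0,0],"turn":[0,0,0],"hand":-1},{"delta_pos":[-0.3,0,0],"turn":[0,0,0],"hand":-1},{"delta_pos":[-0.2,0,0],"turn":[0,0,0],"hand":-1}]'

```text
clock: 8.0
tool_pos: [0.5281, -0.1997, 0.0322]
tcp_rot: [0.0, 0.998, 0.064, 0.0]
wrist_force: [1.6, 0.3, 1.8]
grip_width: 0.0003
finger_force: 1.0
```

Request:
jog_arm --rows '[{"delta_pos":[-0.2,0,0],"turn":[0,0,0],"hand":-1},{"delta_pos":[-0.2,0,0],"turn":[0,0,0],"hand":-1},{"delta_pos":[-0.16,0,0],"turn":[0,0,0],"hand":-1},{"delta_pos":[-0.1,0,0],"turn":[0,0,0],"hand":-1},{"delta_pos":[-0.1,0,0],"turn":[0,0,0],"hand":-1}]'

```text
clock: 8.62
tool_pos: [0.5093, -0.2019, 0.0318]
tcp_rot: [-0.0, 0.998, 0.064, -0.0]
wrist_force: [1.0, -0.7, 1.6]
grip_width: 0.0
finger_force: 0.5
```

Request:
jog_arm --rows '[{"delta_pos":[-0.1,0,0],"turn":[0,0,0],"hand":-1},{"delta_pos":[0,0,0.06],"turn":[0,0,0],"hand":-1},{"delta_pos":[0,0,0.06],"turn":[0,0,0],"hand":-1},{"delta_pos":[0,0,0.06],"turn":[0,0,0],"hand":-1},{"delta_pos":[0,0,0],"turn":[0,0,0],"hand":-1}]'

```text
clock: 9.25
tool_pos: [0.5068, -0.2022, 0.0271]
tcp_rot: [-0.0, 0.998, 0.064, -0.0]
wrist_force: [-0.4, 0.1, 0.4]
grip_width: 0.0009
finger_force: 0.1
```

Request:
jog_arm --rows '[{"delta_pos":[0,0,0.06],"turn":[0,0,0],"hand":-1},{"delta_pos":[0,0,0.06],"turn":[0,0,0],"hand":-1},{"delta_pos":[0,0,0],"turn":[0,0,0],"hand":-1},{"delta_pos":[0,0,0],"turn":[0,0,0],"hand":-1},{"delta_pos":[0,0,0],"turn":[0,0,0],"hand":-1}]'

```text
clock: 9.88
tool_pos: [0.5071, -0.2022, 0.0243]
tcp_rot: [0.0, 0.998, 0.064, 0.0]
wrist_force: [0.2, -0.2, -0.5]
grip_width: 0.0007
finger_force: 0.0
```

Request:
jog_arm --rows '[{"delta_pos":[-0.04,0,0.06],"turn":[0,0,0],"hand":-1},{"delta_pos":[0,0,0.06],"turn":[0,0,0],"hand":-1},{"delta_pos":[0,0,0.04],"turn":[0,0,0],"hand":-1},{"delta_pos":[0,0,0],"turn":[0,0,0],"hand":-1},{"delta_pos":[0,0,0],"turn":[0,0,0],"hand":-1}]'

```text
clock: 10.5
tool_pos: [0.5059, -0.2023, 0.0202]
tcp_rot: [-0.0, 0.998, 0.064, -0.0]
wrist_force: [0.5, -0.3, 0.3]
grip_width: 0.0007
finger_force: 0.0
```

Request:
jog_arm --rows '[{"delta_pos":[0,0,0.04],"turn":[0,0,0],"hand":-1},{"delta_pos":[0,0,0.04],"turn":[0,0,0],"hand":-1},{"delta_pos":[0,0,0],"turn":[0,0,0],"hand":-1},{"delta_pos":[0,0,0],"turn":[0,0,0],"hand":-1},{"delta_pos":[0,0,0],"turn":[0,0,0],"hand":-1}]'

```text
clock: 11.12
tool_pos: [0.5058, -0.2023, 0.0188]
tcp_rot: [0.0, 0.998, 0.064, -0.0]
wrist_force: [-2.1, 0.6, 9.2]
grip_width: 0.0005
finger_force: 4.8
```

Request:
jog_arm --rows '[{"delta_pos":[0,0,0.04],"turn":[0,0,0],"hand":-1},{"delta_pos":[0,0,0.02],"turn":[0,0,0],"hand":-1},{"delta_pos":[0,0,0],"turn":[0,0,0],"hand":-1},{"delta_pos":[0,0,0],"turn":[0,0,0],"hand":-1},{"delta_pos":[0,0,0],"turn":[0,0,0],"hand":-1}]'

```text
clock: 11.75
tool_pos: [0.506, -0.2024, 0.0185]
tcp_rot: [0.0, 0.998, 0.064, 0.0]
wrist_force: [-5.0, 2.0, 25.6]
grip_width: 0.0002
finger_force: 12.5
```

25 N with no further travel, so the cap is down on its seat. I'll raise, check it, and open the hand.

Request:
jog_arm --rows '[{"delta_pos":[0,0,-0.4],"turn":[0,0,0],"hand":-1},{"delta_pos":[0,0,-1],"turn":[0,0,0],"hand":-1},{"delta_pos":[0,0,-1],"turn":[0,0,0],"hand":-1},{"delta_pos":[0,0,-1],"turn":[0,0,-0.25],"hand":-1},{"delta_pos":[0,0,-1],"turn":[0,0,-0.25],"hand":1}]'

```text
clock: 12.38
tool_pos: [0.5059, -0.2023, 0.1277]
tcp_rot: [0.0, 0.996, 0.084, -0.0]
wrist_force: [0.3, -0.2, -0.4]
grip_width: 0.0064
finger_force: 0.0
```

Request:
jog_arm --rows '[{"delta_pos":[0,-1,-0.5],"turn":[0,0,0.5],"hand":1},{"delta_pos":[0,-1,0],"turn":[0,0,0.5],"hand":1},{"delta_pos":[0,-1,0],"turn":[0,0,0],"hand":1},{"delta_pos":[0,-1,0],"turn":[0,0,0],"hand":1},{"delta_pos":[0,0,0],"turn":[0,0,0],"hand":1}]'

```text
clock: 13.0
tool_pos: [0.4942, -0.1013, 0.1394]
tcp_rot: [-0.0, 0.999, 0.046, -0.0]
wrist_force: [0.1, -0.1, 0.2]
grip_width: 0.056
finger_force: 0.0
```

Run:
```python
from h import *
p,M,o=st()
s=snap("scene");w=snap("wrist")
u,v=proj(s,[.52,-.22,.06]).astype(int);c=s["frame"][v-30:v+30,u-40:u+40];u2,v2=proj(s,p).astype(int);c2=s["frame"][v2-45:v2+15,u2-40:u2+40]
f=lambda c:cv2.resize(c,(400,300),interpolation=cv2.INTER_CUBIC)
cv2.imwrite("pics/m5.png",np.vstack([np.hstack([f(c),f(c2)]),np.hstack([f(w["frame"][60:300,60:380]),f(w["frame"][144:384,100:420])])]))
print("scene crop2 origin",u2-40,v2-45,"x5; wrist crop4 origin 100,144 x1.25")
for dz in(.02,.03,.037,.045):print(dz,[(proj(s,p-M[:,2]*dz+M[:,1]*y)-[u2-40,v2-45])*5+[400,0] for y in(-.0465,.0465)],[(proj(w,p-M[:,2]*dz+M[:,1]*y+M[:,0]*.0075)-[100,144])*1.25+[400,300] for y in(-.0465,.0465)])
```

```text
t 13.0 p [ 0.4942 -0.1013  0.1394] F [ 0.0586 -0.0515  0.1874] grip 0.056 0.0
tool xyz [ 0.9958  0.0911 -0.0001] [ 0.0911 -0.9958 -0.0005] [-0.0001  0.0005 -1.    ] q [ 0.1006  0.3989 -0.0142  2.141   0.0088  0.6019 -1.3992]
scene crop2 origin 226 128 x5; wrist crop4 origin 100,144 x1.25
0.02 [array([558.3167, 227.312 ]), array([648.4753, 161.4319])] [array([492.6256, 398.9026]), array([681.7161, 398.4705])]
0.03 [array([558.8117, 209.4768]), array([649.4135, 144.4992])] [array([487.5123, 406.4347]), array([686.4922, 405.98  ])]
0.037 [array([559.1616, 196.8707]), array([650.0761, 132.539 ])] [array([483.6027, 412.1938]), array([690.1441, 411.7219])]
0.045 [array([559.565 , 182.3395]), array([650.8395, 118.7607])] [array([478.7542, 419.3359]), array([694.673 , 418.8426])]
```

View pics/m5.png

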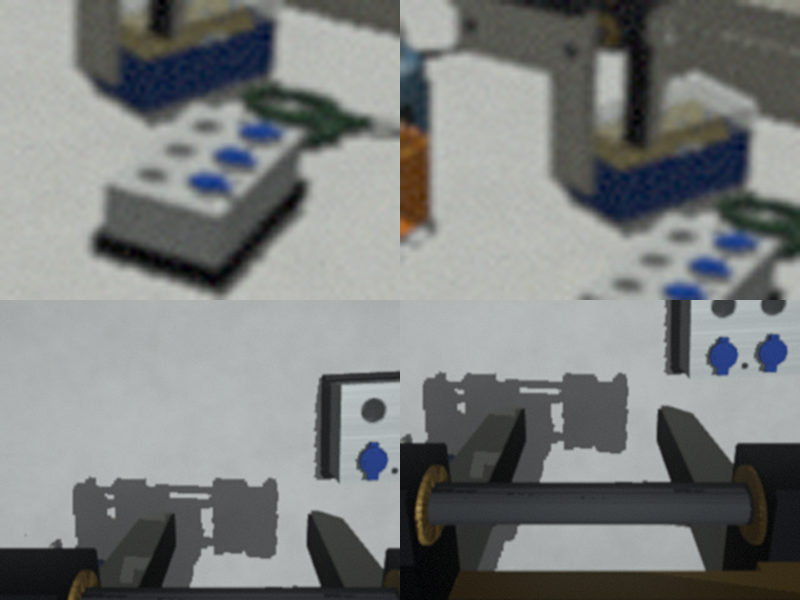

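All three caps are shut. The fingertips sit about 36 mm behind the reported TCP, open or closed. Next I'll go above the timer and yaw the tool so it closes along the 66 mm sides.

Request:
jog_arm --rows '[{"delta_pos":[0,-1,-0.5],"turn":[0,0,0],"hand":1},{"delta_pos":[0,-1,-0.5],"turn":[0,0,0],"hand":1},{"delta_pos":[0,-1,-0.5],"turn":[0,0,0],"hand":1},{"delta_pos":[0,-1,-0.5],"turn":[0,0,0],"hand":1},{"delta_pos":[0,-1,-0.5],"turn":[0,0,0],"hand":1}]'

```text
clock: 13.72
tool_pos: [0.4834, 0.0209, 0.2022]
tcp_rot: [0.0, 0.999, 0.043, 0.0]
wrist_force: [-0.3, 0.2, 0.2]
grip_width: 0.0928
finger_force: 0.0
```

Request:
jog_arm --rows '[{"delta_pos":[0,-1,0],"turn":[0,0,0],"hand":1},{"delta_pos":[0,-1,0],"turn":[0,0,0],"hand":1},{"delta_pos":[0,-1,0],"turn":[0,0,0],"hand":1},{"delta_pos":[0,-1,0],"turn":[0,0,0],"hand":1},{"delta_pos":[0,-1,0],"turn":[0,0,0],"hand":1}]'

```text
clock: 14.35
tool_pos: [0.4727, 0.1455, 0.2018]
tcp_rot: [0.0, 0.999, 0.043, 0.0]
wrist_force: [0.6, -0.3, -0.1]
grip_width: 0.0932
finger_force: 0.0
```

Request:
jog_arm --rows '[{"delta_pos":[0,-1,0],"turn":[0,0,-1],"hand":1},{"delta_pos":[0,0,0],"turn":[0,0,-1],"hand":1},{"delta_pos":[0,0,0],"turn":[0,0,-1],"hand":1},{"delta_pos":[0,0,0],"turn":[0,0,-1],"hand":1},{"delta_pos":[0,0,0],"turn":[0,0,-1],"hand":1}]'

```text
clock: 14.98
tool_pos: [0.4704, 0.1706, 0.2017]
tcp_rot: [0.0, 0.97, 0.244, -0.0]
wrist_force: [-0.0, -0.7, 0.2]
grip_width: 0.0929
finger_force: 0.0
```

Request:
jog_arm --rows '[{"delta_pos":[0,0,0],"turn":[0,0,-1],"hand":1},{"delta_pos":[0,0,0],"turn":[0,0,-1],"hand":1},{"delta_pos":[0,0,0],"turn":[0,0,-1],"hand":1},{"delta_pos":[0,0,0],"turn":[0,0,-1],"hand":1},{"delta_pos":[0,0,0],"turn":[0,0,-1],"hand":1}]'

```text
clock: 15.6
tool_pos: [0.4704, 0.1706, 0.2018]
tcp_rot: [0.0, 0.902, 0.432, 0.0]
wrist_force: [-0.4, 0.1, 0.5]
grip_width: 0.0929
finger_force: 0.0
```

Request:
jog_arm --rows '[{"delta_pos":[0,0,0],"turn":[0,0,-1],"hand":1},{"delta_pos":[0,0,0],"turn":[0,0,-1],"hand":1},{"delta_pos":[0,0,0],"turn":[0,0,-1],"hand":1},{"delta_pos":[0,0,0],"turn":[0,0,-1],"hand":1},{"delta_pos":[0,0,0],"turn":[0,0,-1],"hand":1}]'

```text
clock: 16.23
tool_pos: [0.4704, 0.1705, 0.2018]
tcp_rot: [0.0, 0.798, 0.602, -0.0]
wrist_force: [0.8, -0.1, -0.5]
grip_width: 0.0928
finger_force: 0.0
```

Request:
jog_arm --rows '[{"delta_pos":[0,0,0],"turn":[0,0,-1],"hand":1},{"delta_pos":[0,0,0],"turn":[0,0,-1],"hand":1},{"delta_pos":[0,0,0],"turn":[0,0,-1],"hand":1},{"delta_pos":[0,0,0],"turn":[0,0,-1],"hand":1},{"delta_pos":[0,0,0],"turn":[0,0,0],"hand":1}]'

```text
clock: 16.85
tool_pos: [0.4704, 0.1706, 0.2017]
tcp_rot: [-0.0, 0.693, 0.721, 0.0]
wrist_force: [0.0, -0.2, 0.1]
grip_width: 0.0929
finger_force: 0.0
```

Run:
```python
from h import *
a=1.658
to([.4715,.1855,.13],np.array([[np.cos(a),np.sin(a),0],[np.sin(a),-np.cos(a),0],[0,0,-1]]))
w=snap("wrist")
for dz in(.026,):
  for x in(.033,-.033):
    for y in(.028,-.028):
      c,s=np.cos(.087),np.sin(.087);q=proj(w,[.4715+c*x-s*y,.1855+s*x+c*y,dz]);print(q*800/512)
cv2.imwrite("pics/w6.png",cv2.resize(w["frame"],(800,600)))
```

```text
t 16.85 p [0.4704 0.1706 0.2017] F [ 0.0139 -0.2022  0.1125] grip 0.0929 0.0
tool xyz [-0.0383  0.9993  0.0001] [ 0.9993  0.0383 -0.0001] [-0.0001  0.0001 -1.    ] q [-0.1208  0.3353 -0.442   2.0634  0.2007  0.7832 -0.6459]
delta units [0.595  0.0688 2.8697]
turn units [-0.0009 -0.0011 -0.6112]
[437.0432 209.1849]
[438.9232 281.5119]
[349.8589 213.5668]
[355.1054 285.5602]
```

View pics/w6.png

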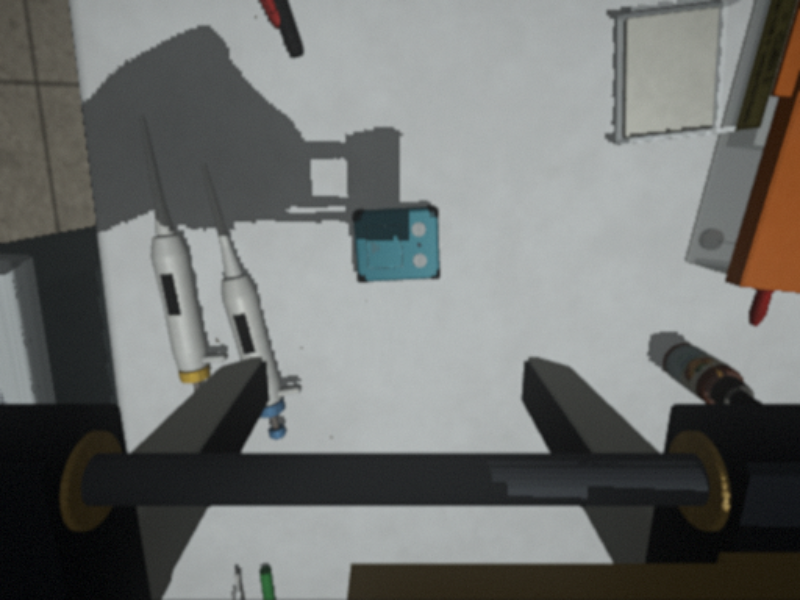

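Timer corners are at (353,207), (438,204), (440,278), (358,281), so it sits about 4 mm further +y and 1 mm further +x than estimated: centre about (0.4725, 0.1875), yaw about 0.08. I'll now test the +60° tilt in the air.

Request:
jog_arm --rows '[{"delta_pos":[0,0,-0.5],"turn":[0,1,-0.5],"hand":1},{"delta_pos":[0,0,0],"turn":[0,1,0],"hand":1},{"delta_pos":[0,0,0],"turn":[0,1,0],"hand":1},{"delta_pos":[0,0,0],"turn":[0,1,0],"hand":1},{"delta_pos":[0,0,0],"turn":[0,1,0],"hand":1}]'

```text
clock: 17.52
tool_pos: [0.4704, 0.1707, 0.2146]
tcp_rot: [-0.146, 0.666, 0.719, 0.137]
wrist_force: [0.2, 0.4, 0.0]
grip_width: 0.0927
finger_force: 0.0
```

```bash
python3 -c "from h import *;st()"
```

```text
t 17.52 p [0.4704 0.1707 0.2146] F [0.1649 0.4156 0.0376] grip 0.0927 0.0
tool xyz [-0.0711  0.9174  0.3915] [0.9971 0.0763 0.0024] [-0.0277  0.3905 -0.9202] q [ 0.3614  0.3768 -0.6949  2.1105 -0.253   0.6623 -0.0162]
```

Request:
jog_arm --rows '[{"delta_pos":[0,0,0],"turn":[0,1,0],"hand":1},{"delta_pos":[0,0,0],"turn":[0,1,0],"hand":1},{"delta_pos":[0,0,0],"turn":[0,1,0],"hand":1},{"delta_pos":[0,0,0],"turn":[0,1,0],"hand":1},{"delta_pos":[0,0,0],"turn":[0,1,0],"hand":1}]'

```text
clock: 18.15
tool_pos: [0.4705, 0.1704, 0.2144]
tcp_rot: [-0.286, 0.626, 0.675, 0.266]
wrist_force: [0.5, 0.2, -0.1]
grip_width: 0.0928
finger_force: 0.0
```

```bash
python3 -c "from h import *;st()"
```

```text
t 18.15 p [0.4705 0.1704 0.2144] F [ 0.4768  0.1824 -0.1063] grip 0.0928 0.0
tool xyz [-0.0539  0.693   0.7189] [0.9971 0.0758 0.0018] [-0.0533  0.7169 -0.6951] q [ 0.7399  0.6239 -0.9553  2.1456 -0.526   0.6398  0.4014]
```

Request:
jog_arm --rows '[{"delta_pos":[0,0,0],"turn":[0,-1,0],"hand":1},{"delta_pos":[0,0,0],"turn":[0,-1,0],"hand":1},{"delta_pos":[0,0,0],"turn":[0,-1,0],"hand":1},{"delta_pos":[0,0,0],"turn":[0,-1,0],"hand":1},{"delta_pos":[0,0,0],"turn":[0,-1,0],"hand":1}]'

```text
clock: 18.77
tool_pos: [0.4704, 0.1706, 0.2146]
tcp_rot: [-0.144, 0.666, 0.719, 0.135]
wrist_force: [-0.3, 0.4, 0.1]
grip_width: 0.0936
finger_force: 0.0
```

Request:
jog_arm --rows '[{"delta_pos":[0,0,0],"turn":[0,-1,0],"hand":1},{"delta_pos":[0,0,0],"turn":[0,-1,0],"hand":1},{"delta_pos":[0,0,0],"turn":[0,-1,0],"hand":1},{"delta_pos":[0,0,0],"turn":[0,-1,0],"hand":1},{"delta_pos":[0,0,0],"turn":[0,-1,0],"hand":1}]'

```text
clock: 19.4
tool_pos: [0.4704, 0.1708, 0.2146]
tcp_rot: [0.002, 0.68, 0.734, 0.0]
wrist_force: [-0.7, 0.3, -0.2]
grip_width: 0.0929
finger_force: 0.0
```

Request:
jog_arm --rows '[{"delta_pos":[0,0,0],"turn":[0,-1,0],"hand":1},{"delta_pos":[0,0,0],"turn":[0,-1,0],"hand":1},{"delta_pos":[0,0,0],"turn":[0,-1,0],"hand":1},{"delta_pos":[0,0,0],"turn":[0,-1,0],"hand":1},{"delta_pos":[0,0,0],"turn":[0,-1,0],"hand":1}]'

```text
clock: 20.02
tool_pos: [0.4703, 0.171, 0.2145]
tcp_rot: [0.148, 0.666, 0.719, -0.135]
wrist_force: [-0.3, 0.4, -0.4]
grip_width: 0.0928
finger_force: 0.0
```

```bash
cat >> h.py <<'E'
def RT(th,yaw=.08):
    u=np.array([-np.sin(yaw),np.cos(yaw),0]);y=np.array([np.cos(yaw),np.sin(yaw),0]);k=np.array([0,0,1.])
    z=np.sin(th)*u-np.cos(th)*k;x=np.cos(th)*u+np.sin(th)*k
    return np.c_[x,y,z]
def toG(G,thdeg,yaw=.08):
    "axes of delta: current tool; turn: relative"
    p,M,o=st();R=RT(np.radians(thdeg),yaw);P=np.array(G)+.0553*R[:,2]
    print("theta",np.degrees(np.arctan2(M[2,0],-M[2,2])),"G",p-.0553*M[:,2],"delta units",M.T@(P-p)/.025,"delta in final axes",R.T@(P-p)/.025,"turn",Ro.from_matrix(M.T@R).as_rotvec()/.08)
E
python3 - <<'E'
from h import *
toG([.4725,.1875,.10],-35)
toG([.4725,.1875,.02],-35)
E
```

```text
t 20.02 p [0.4703 0.171  0.2145] F [-0.329   0.3553 -0.3685] grip 0.0928 0.0
tool xyz [-0.0695  0.9174 -0.3918] [0.9971 0.0767 0.0026] [ 0.0324 -0.3904 -0.9201] q [-0.4786  0.4126 -0.3151  1.9705  0.4835  1.1038 -1.0015]
theta -23.064332164194596 G [0.4685 0.1926 0.2654] delta units [1.9352 0.127  6.123 ] delta in final axes [3.1591 0.1416 5.5904] turn [ 0.0086 -2.6039 -0.0516]
t 20.02 p [0.4703 0.171  0.2145] F [-0.329   0.3553 -0.3685] grip 0.0928 0.0
tool xyz [-0.0695  0.9174 -0.3918] [0.9971 0.0767 0.0026] [ 0.0324 -0.3904 -0.9201] q [-0.4786  0.4126 -0.3151  1.9705  0.4835  1.1038 -1.0015]
theta -23.064332164194596 G [0.4685 0.1926 0.2654] delta units [3.1888 0.1187 9.0672] delta in final axes [4.9945 0.1416 8.2116] turn [ 0.0086 -2.6039 -0.0516]
```

Request:
jog_arm --rows '[{"delta_pos":[0,0.14,0],"turn":[0,-0.87,0],"hand":1},{"delta_pos":[0,0,0],"turn":[0,-0.87,-0.05],"hand":1},{"delta_pos":[0,0,0],"turn":[0,-0.87,0],"hand":1},{"delta_pos":[0.5,0,0.9],"turn":[0,0,0],"hand":1},{"delta_pos":[0.5,0,0.9],"turn":[0,0,0],"hand":1}]'

```text
clock: 20.65
tool_pos: [0.474, 0.1664, 0.1623]
tcp_rot: [0.22, 0.647, 0.701, -0.203]
wrist_force: [0.0, -0.8, 0.4]
grip_width: 0.0932
finger_force: 0.0
```

Request:
jog_arm --rows '[{"delta_pos":[0.5,0,0.9],"turn":[0,0,0],"hand":1},{"delta_pos":[0.5,0,0.9],"turn":[0,0,0],"hand":1},{"delta_pos":[0.5,0,0.9],"turn":[0,0,0],"hand":1},{"delta_pos":[0.5,0,0.9],"turn":[0,0,0],"hand":1},{"delta_pos":[0,0,0],"turn":[0,0,0],"hand":1}]'

```text
clock: 21.28
tool_pos: [0.4741, 0.1549, 0.0595]
tcp_rot: [0.22, 0.646, 0.701, -0.205]
wrist_force: [0.0, 0.5, 0.4]
grip_width: 0.0929
finger_force: 0.0
```

Run:
```python
from h import *
toG([.4725,.1875,.02],-35)
p,M,o=st()
w=snap("wrist");s=snap("scene");print("cam in tool",M.T@(ray(w,(256,192))[0]-p))
u,v=proj(s,p).astype(int);c=s["frame"][v-50:v+40,u-60:u+60];u0,v0=u-60,v-50
cv2.imwrite("pics/m7.png",np.hstack([cv2.resize(w["frame"],(400,300)),cv2.resize(c,(400,300),interpolation=cv2.INTER_CUBIC)]))
for d in(.0,.0365):print("tips",d,[(proj(s,p-M[:,2]*d+M[:,1]*y)-[u0,v0])*400/120+[400,0] for y in(-.0465,.0465)])
print("tips world-z hyp",[(proj(s,p+np.array([0,0,.0365])+M[:,1]*y)-[u0,v0])*400/120+[400,0] for y in(-.0465,.0465)])
```

```text
t 21.27 p [0.4741 0.1549 0.0595] F [0.0199 0.4616 0.4297] grip 0.0929 0.0
tool xyz [-0.0672  0.8165 -0.5734] [ 0.9968  0.0803 -0.0025] [ 0.044  -0.5717 -0.8193] q [-0.6232  0.7113 -0.2276  2.0409  0.707   1.0013 -1.3206]
theta -34.98642222445883 G [0.4717 0.1865 0.1048] delta units [1.9764 0.0483 2.7586] delta in final axes [1.9771 0.0398 2.7582] turn [-0.0227 -0.003   0.0217]
t 21.27 p [0.4741 0.1549 0.0595] F [0.0199 0.4616 0.4297] grip 0.0929 0.0
tool xyz [-0.0672  0.8165 -0.5734] [ 0.9968  0.0803 -0.0025] [ 0.044  -0.5717 -0.8193] q [-0.6232  0.7113 -0.2276  2.0409  0.707   1.0013 -1.3206]
cam in tool [ 0.0741  0.0013 -0.202 ]
tips 0.0 [array([658.824 , 192.3731]), array([550.1262, 142.6303])]
tips 0.0365 [array([637.3575, 173.77  ]), array([525.6478, 123.1219])]
tips world-z hyp [array([657.3666, 148.0734]), array([546.2218,  99.5276])]
```

View pics/m7.png

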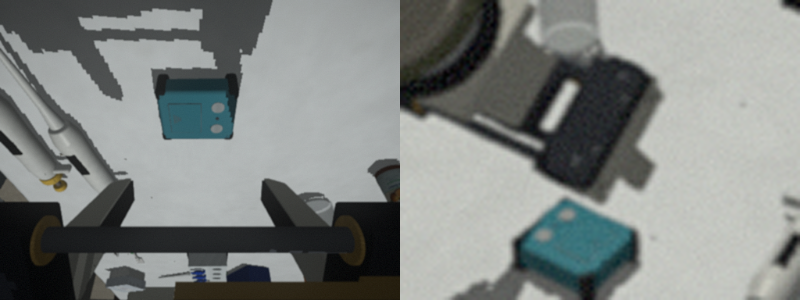

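Scene view: the fingertip at (640,185) fits the tool-fixed 36 mm offset. The timer (157–238) is centred between the fingers (133–263). I'll descend and grip.

Request:
jog_arm --rows '[{"delta_pos":[0.4,0.04,0.55],"turn":[0,0,0],"hand":1},{"delta_pos":[0.4,0,0.55],"turn":[0,0,0],"hand":1},{"delta_pos":[0.4,0,0.55],"turn":[0,0,0],"hand":1},{"delta_pos":[0.4,0,0.55],"turn":[0,0,0],"hand":1},{"delta_pos":[0.2,0,0.28],"turn":[0,0,0],"hand":1}]'

```text
clock: 22.0
tool_pos: [0.4751, 0.1568, -0.0174]
tcp_rot: [0.22, 0.646, 0.701, -0.204]
wrist_force: [-0.8, 0.3, -0.3]
grip_width: 0.0929
finger_force: 0.0
```

Request:
jog_arm --rows '[{"delta_pos":[0.12,0,0.17],"turn":[0,0,0],"hand":1},{"delta_pos":[0,0,0],"turn":[0,0,0],"hand":1},{"delta_pos":[0,0,0],"turn":[0,0,0],"hand":0.2},{"delta_pos":[0,0,0],"turn":[0,0,0],"hand":0.2},{"delta_pos":[0,0,0],"turn":[0,0,0],"hand":0.2}]' --squeeze 25

```text
clock: 22.62
tool_pos: [0.4757, 0.1571, -0.0208]
tcp_rot: [0.22, 0.647, 0.701, -0.203]
wrist_force: [-1.1, 0.2, 1.0]
grip_width: 0.0674
finger_force: 0.6
```

Run:
```python
from h import *
toG([.4725,.1875,.022],-35)
```

```text
t 22.62 p [ 0.4757  0.1571 -0.0208] F [-1.1116  0.1697  1.0043] grip 0.0674 0.605175755918026
tool xyz [-0.0661  0.8179 -0.5716] [0.9967 0.0807 0.0001] [ 0.0462 -0.5697 -0.8205] q [-0.6498  0.8416 -0.1907  2.0529  0.7899  0.8855 -1.4329]
theta -34.862837973735964 G [0.4731 0.1886 0.0246] delta units [ 0.0174 -0.0294  0.1085] delta in final axes [ 0.0176 -0.0293  0.1085] turn [ 0.0063 -0.0299  0.0069]
```

Request:
jog_arm --rows '[{"delta_pos":[0.04,0,0.06],"turn":[0,0,0],"hand":0.45},{"delta_pos":[0,0,0],"turn":[0,0,0],"hand":-1},{"delta_pos":[0,0,0],"turn":[0,0,0],"hand":-1},{"delta_pos":[0,0,0],"turn":[0,0,0],"hand":-1},{"delta_pos":[0,0,0],"turn":[0,0,0],"hand":-1}]' --squeeze 30

```text
clock: 23.25
tool_pos: [0.4756, 0.157, -0.023]
tcp_rot: [0.22, 0.647, 0.701, -0.203]
wrist_force: [-0.1, 0.8, -2.3]
grip_width: 0.0645
finger_force: 30.0
```

Request:
jog_arm --rows '[{"delta_pos":[-0.3,0,-0.4],"turn":[0,0,0],"hand":-1},{"delta_pos":[-0.5,0,-0.7],"turn":[0,0,0],"hand":-1},{"delta_pos":[-0.5,0,-0.7],"turn":[0,0,0],"hand":-1},{"delta_pos":[-0.5,0,-0.7],"turn":[0,0,0],"hand":-1},{"delta_pos":[-0.5,0,-0.7],"turn":[0,0,0],"hand":-1}]'

```text
clock: 23.88
tool_pos: [0.4758, 0.1556, 0.0775]
tcp_rot: [0.22, 0.647, 0.701, -0.203]
wrist_force: [-0.9, 0.0, -2.1]
grip_width: 0.0646
finger_force: 30.0
```

Run:
```python
from h import *
toG([.4725,.1875,.022],55)
```

```text
t 23.88 p [0.4758 0.1556 0.0775] F [-0.8893  0.0155 -2.0529] grip 0.0646 29.978266060352325
tool xyz [-0.066   0.8179 -0.5715] [0.9967 0.0807 0.0004] [ 0.0464 -0.5696 -0.8206] q [-0.617   0.683  -0.2347  2.0324  0.6915  1.0273 -1.2959]
theta -34.855207545904015 G [0.4732 0.1871 0.1229] delta units [ 4.5323 -0.029   1.0951] delta in final axes [-1.0837 -0.0301  4.535 ] turn [ 0.0031 19.6034  0.0112]
```

Request:
jog_arm --rows '[{"delta_pos":[0,0,0],"turn":[0,0.5,0],"hand":-1},{"delta_pos":[0,0,0],"turn":[0,1,0],"hand":-1},{"delta_pos":[0,0,0],"turn":[0,1,0],"hand":-1},{"delta_pos":[0,0,0],"turn":[0,1,0],"hand":-1},{"delta_pos":[0,0,0],"turn":[0,1,0],"hand":-1}]'

```text
clock: 24.5
tool_pos: [0.4756, 0.1552, 0.0755]
tcp_rot: [0.09, 0.673, 0.729, -0.083]
wrist_force: [-0.7, -0.5, -0.9]
grip_width: 0.065
finger_force: 30.0
```

Request:
jog_arm --rows '[{"delta_pos":[0,0,0],"turn":[0,1,0],"hand":-1},{"delta_pos":[0,0,0],"turn":[0,1,0],"hand":-1},{"delta_pos":[0,0,0],"turn":[0,1,0],"hand":-1},{"delta_pos":[0,0,0],"turn":[0,1,0],"hand":-1},{"delta_pos":[0,0,0],"turn":[0,1,0],"hand":-1}]'

```text
clock: 25.12
tool_pos: [0.4756, 0.1549, 0.0757]
tcp_rot: [-0.056, 0.676, 0.733, 0.052]
wrist_force: [-0.4, 0.0, -2.1]
grip_width: 0.0649
finger_force: 30.0
```

Request:
jog_arm --rows '[{"delta_pos":[0,0,0],"turn":[0,1,0],"hand":-1},{"delta_pos":[0,0,0],"turn":[0,1,0],"hand":-1},{"delta_pos":[0,0,0],"turn":[0,1,0],"hand":-1},{"delta_pos":[0,0,0],"turn":[0,1,0],"hand":-1},{"delta_pos":[0,0,0],"turn":[0,1,0],"hand":-1}]'

```text
clock: 25.75
tool_pos: [0.4758, 0.1546, 0.0756]
tcp_rot: [-0.2, 0.653, 0.707, 0.186]
wrist_force: [-0.5, -0.0, -1.8]
grip_width: 0.0647
finger_force: 30.0
```

Request:
jog_arm --rows '[{"delta_pos":[0,0,0],"turn":[0,1,0],"hand":-1},{"delta_pos":[0,0,0],"turn":[0,1,0],"hand":-1},{"delta_pos":[0,0,0],"turn":[0,1,0],"hand":-1},{"delta_pos":[0,0,0],"turn":[0,1,0],"hand":-1},{"delta_pos":[0,0,0],"turn":[0,0.3,0],"hand":-1}]'

```text
clock: 26.38
tool_pos: [0.4756, 0.1543, 0.0745]
tcp_rot: [-0.319, 0.612, 0.661, 0.294]
wrist_force: [0.3, 0.2, -1.1]
grip_width: 0.0646
finger_force: 30.0
```

Run:
```python
from h import *
toG([.4725,.1875,.05],55)
p,M,o=st()
w=snap("wrist");s=snap("scene")
u,v=proj(s,p).astype(int);c=s["frame"][v-50:v+40,u-60:u+60]
cv2.imwrite("pics/m8.png",np.hstack([cv2.resize(w["frame"],(400,300)),cv2.resize(c,(400,300),interpolation=cv2.INTER_CUBIC)]))
```

```text
t 26.38 p [0.4756 0.1543 0.0745] F [ 0.2746  0.1871 -1.0605] grip 0.0646 29.97963845729828
tool xyz [-0.0466  0.6219  0.7817] [ 0.997   0.0774 -0.0021] [-0.0619  0.7793 -0.6236] q [ 0.8816  1.1269 -1.1907  2.1804  0.2513  0.4197 -0.1568]
theta 51.41938192870541 G [0.479  0.1112 0.109 ] delta units [ 0.2039 -0.0211  3.8624] delta in final axes [-0.0377 -0.018   3.8676] turn [ 0.0089  0.7811 -0.0399]
t 26.38 p [0.4756 0.1543 0.0745] F [ 0.2746  0.1871 -1.0605] grip 0.0646 29.97963845729828
tool xyz [-0.0466  0.6219  0.7817] [ 0.997   0.0774 -0.0021] [-0.0619  0.7793 -0.6236] q [ 0.8816  1.1269 -1.1907  2.1804  0.2513  0.4197 -0.1568]
```

View pics/m8.png

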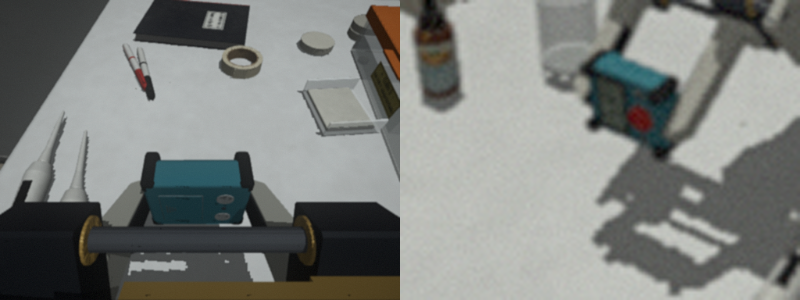

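The timer is held on edge with its face towards +y; the red key is at (640,120), on the -x side. I'll finish the last 4° and lower it.

Request:
jog_arm --rows '[{"delta_pos":[-0.3,0,0.67],"turn":[0,0.4,0],"hand":-1},{"delta_pos":[-0.36,0,0.67],"turn":[0,0.4,0],"hand":-1},{"delta_pos":[-0.36,0,0.67],"turn":[0,0,0],"hand":-1},{"delta_pos":[-0.36,0,0.5],"turn":[0,0,0],"hand":-1},{"delta_pos":[0,0,0],"turn":[0,0,0],"hand":-1}]'

```text
clock: 27.1
tool_pos: [0.4727, 0.1862, 0.0101]
tcp_rot: [-0.339, 0.601, 0.653, 0.312]
wrist_force: [-0.7, 0.4, -1.5]
grip_width: 0.0649
finger_force: 30.0
```

Run:
```python
from h import *
toG([.478,.14,.029],55.1)
```

```text
t 27.1 p [0.4727 0.1862 0.0101] F [-0.7203  0.3769 -1.5495] grip 0.0649 29.979796707630157
tool xyz [-0.0467  0.573   0.8183] [ 0.9966  0.0826 -0.0009] [-0.0681  0.8154 -0.5749] q [ 0.8174  1.264  -1.1101  2.1881  0.3099  0.3045 -0.1154]
theta 54.91056840652335 G [0.4765 0.1411 0.0419] delta units [-0.4426  0.0633  0.2542] delta in final axes [-0.4434  0.063   0.2529] turn [-0.0336  0.0413  0.0097]
```

Request:
jog_arm --rows '[{"delta_pos":[-0.13,0,0.09],"turn":[0,0.04,0],"hand":-1},{"delta_pos":[-0.1,0,0.07],"turn":[0,0,0],"hand":-1},{"delta_pos":[-0.033,0,0.023],"turn":[0,0,0],"hand":-1},{"delta_pos":[-0.033,0,0.023],"turn":[0,0,0],"hand":-1},{"delta_pos":[0,0,0],"turn":[0,0,0],"hand":-1}]'

```text
clock: 27.72
tool_pos: [0.4733, 0.1854, 0.0015]
tcp_rot: [-0.34, 0.601, 0.652, 0.314]
wrist_force: [0.5, 0.8, -1.0]
grip_width: 0.0648
finger_force: 30.0
```

Request:
jog_arm --rows '[{"delta_pos":[-0.033,0,0.023],"turn":[0,0,0],"hand":-1},{"delta_pos":[-0.033,0,0.023],"turn":[0,0,0],"hand":-1},{"delta_pos":[0,0,0],"turn":[0,0,0],"hand":-1},{"delta_pos":[0,0,0],"turn":[0,0,0],"hand":-1},{"delta_pos":[0,0,0],"turn":[0,0,0],"hand":-1}]'

```text
clock: 28.35
tool_pos: [0.4732, 0.1855, -0.0005]
tcp_rot: [-0.34, 0.601, 0.652, 0.314]
wrist_force: [-0.3, 0.3, -0.4]
grip_width: 0.0651
finger_force: 30.0
```

Request:
jog_arm --rows '[{"delta_pos":[-0.033,0,0.023],"turn":[0,0,0],"hand":-1},{"delta_pos":[0,0,0],"turn":[0,0,0],"hand":-1},{"delta_pos":[-0.033,0,0.023],"turn":[0,0,0],"hand":-1},{"delta_pos":[0,0,0],"turn":[0,0,0],"hand":-1},{"delta_pos":[0,0,0],"turn":[0,0,0],"hand":-1}]'

```text
clock: 28.98
tool_pos: [0.4733, 0.1855, -0.0025]
tcp_rot: [-0.34, 0.601, 0.652, 0.314]
wrist_force: [-0.3, 0.1, -0.8]
grip_width: 0.0649
finger_force: 30.0
```

Request:
jog_arm --rows '[{"delta_pos":[-0.033,0,0.023],"turn":[0,0,0],"hand":-1},{"delta_pos":[0,0,0],"turn":[0,0,0],"hand":-1},{"delta_pos":[-0.033,0,0.023],"turn":[0,0,0],"hand":-1},{"delta_pos":[0,0,0],"turn":[0,0,0],"hand":-1},{"delta_pos":[0,0,0],"turn":[0,0,0],"hand":-1}]'

```text
clock: 29.6
tool_pos: [0.4734, 0.1859, -0.0029]
tcp_rot: [-0.34, 0.601, 0.652, 0.314]
wrist_force: [-1.2, -7.5, 15.1]
grip_width: 0.0645
finger_force: 30.0
```

Request:
jog_arm --rows '[{"delta_pos":[0.033,0,-0.023],"turn":[0,0,0],"hand":-1},{"delta_pos":[0,0,0],"turn":[0,0,0],"hand":-1},{"delta_pos":[0,0,0],"turn":[0,0,0],"hand":0.5},{"delta_pos":[0,0,0],"turn":[0,0,0],"hand":0.7},{"delta_pos":[0,0,0],"turn":[0,0,0],"hand":1}]'

```text
clock: 30.22
tool_pos: [0.4732, 0.1854, -0.0038]
tcp_rot: [-0.34, 0.601, 0.652, 0.314]
wrist_force: [0.4, 0.7, -0.1]
grip_width: 0.0847
finger_force: 0.0
```

Request:
jog_arm --rows '[{"delta_pos":[0,0,0],"turn":[0,0,0],"hand":1},{"delta_pos":[0,0,0],"turn":[0,0,0],"hand":1},{"delta_pos":[0,0,0],"turn":[0,0,0],"hand":1},{"delta_pos":[0,0,0],"turn":[0,0,0],"hand":1},{"delta_pos":[0,0,-0.3],"turn":[0,0,0],"hand":1}]'

```text
clock: 30.85
tool_pos: [0.4734, 0.1795, 0.0008]
tcp_rot: [-0.341, 0.601, 0.652, 0.313]
wrist_force: [0.4, 1.4, -0.3]
grip_width: 0.0929
finger_force: 0.0
```

Run:
```python
from h import *
p,M,o=st()
w=snap("wrist");s=snap("scene")
u,v=proj(s,p).astype(int);c=s["frame"][v-50:v+40,u-60:u+60]
cv2.imwrite("pics/m9.png",np.hstack([cv2.resize(w["frame"],(400,300)),cv2.resize(c,(400,300),interpolation=cv2.INTER_CUBIC)]))
```

```text
t 30.85 p [0.4734 0.1795 0.0008] F [ 0.4467  1.4332 -0.3055] grip 0.0929 0.0
tool xyz [-0.0461  0.5696  0.8206] [ 0.9967  0.0817 -0.0007] [-0.0675  0.8179 -0.5714] q [ 0.8293  1.2826 -1.1016  2.1801  0.32    0.3133 -0.1017]
```

View pics/m9.png

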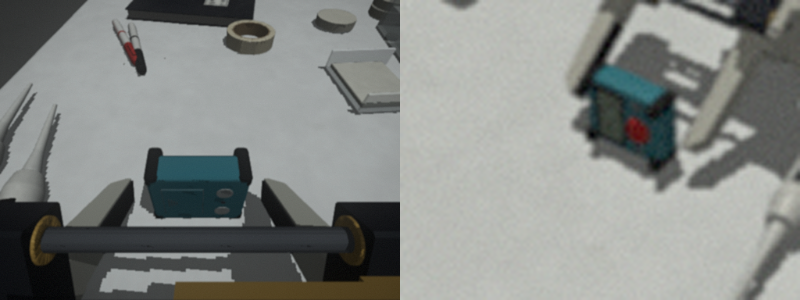

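The timer stands on its edge, stable. I've already viewed 12 pictures, over the limit of 10, so from here I'll work from numbers only. Next: back off, tilt back to -35°, and grip again from above.

Request:
jog_arm --rows '[{"delta_pos":[0,0,-0.8],"turn":[0,0,0],"hand":1},{"delta_pos":[0,0,-1],"turn":[0,0,0],"hand":1},{"delta_pos":[0,0,-1],"turn":[0,0,0],"hand":1},{"delta_pos":[0.8,0,-0.6],"turn":[0,0,0],"hand":1},{"delta_pos":[0.8,0,-0.6],"turn":[0,0,0],"hand":1}]'

```text
clock: 31.58
tool_pos: [0.4784, 0.1209, 0.0924]
tcp_rot: [-0.34, 0.601, 0.651, 0.314]
wrist_force: [-0.2, 0.6, 0.3]
grip_width: 0.0926
finger_force: 0.0
```

Request:
jog_arm --rows '[{"delta_pos":[0.8,0,-0.6],"turn":[0,-1,0],"hand":1},{"delta_pos":[0.8,0,-0.6],"turn":[0,-1,0],"hand":1},{"delta_pos":[0.8,0,-0.8],"turn":[0,-1,0],"hand":1},{"delta_pos":[0.8,0,-0.8],"turn":[0,-1,0],"hand":1},{"delta_pos":[0,0,0],"turn":[0,-1,0],"hand":1}]'

```text
clock: 32.2
tool_pos: [0.4785, 0.1237, 0.1998]
tcp_rot: [-0.202, 0.651, 0.707, 0.188]
wrist_force: [0.3, 0.5, -0.6]
grip_width: 0.0931
finger_force: 0.0
```

Request:
jog_arm --rows '[{"delta_pos":[0,0,0],"turn":[0,-1,0],"hand":1},{"delta_pos":[0,0,0],"turn":[0,-1,0],"hand":1},{"delta_pos":[0,0,0],"turn":[0,-1,0],"hand":1},{"delta_pos":[0,0,0],"turn":[0,-1,0],"hand":1},{"delta_pos":[0,0,0],"turn":[0,-1,0],"hand":1}]'

```text
clock: 32.83
tool_pos: [0.4775, 0.1233, 0.1981]
tcp_rot: [-0.058, 0.675, 0.733, 0.054]
wrist_force: [0.1, 0.8, -0.2]
grip_width: 0.0928
finger_force: 0.0
```

Request:
jog_arm --rows '[{"delta_pos":[0,0,0],"turn":[0,-1,0],"hand":1},{"delta_pos":[0,0,0],"turn":[0,-1,0],"hand":1},{"delta_pos":[0,0,0],"turn":[0,-1,0],"hand":1},{"delta_pos":[0,0,0],"turn":[0,-1,0],"hand":1},{"delta_pos":[0,0,0],"turn":[0,-1,0],"hand":1}]'

```text
clock: 33.45
tool_pos: [0.4774, 0.1234, 0.198]
tcp_rot: [0.088, 0.672, 0.731, -0.08]
wrist_force: [0.2, -1.1, -1.0]
grip_width: 0.0932
finger_force: 0.0
```

Request:
jog_arm --rows '[{"delta_pos":[0,0,0],"turn":[0,-1,0],"hand":1},{"delta_pos":[0,0,0],"turn":[0,-1,0],"hand":1},{"delta_pos":[0,0,0],"turn":[0,-1,0],"hand":1},{"delta_pos":[0,0,0],"turn":[0,-1,0],"hand":1},{"delta_pos":[0,0,0],"turn":[0,-0.6,0],"hand":1}]'

```text
clock: 34.08
tool_pos: [0.4771, 0.1239, 0.1974]
tcp_rot: [0.22, 0.646, 0.703, -0.202]
wrist_force: [-0.2, -0.6, 0.1]
grip_width: 0.0931
finger_force: 0.0
```

Run:
```python
from h import *
toG([.476,.157,.11],-35); toG([.476,.157,.041],-35)
w=snap("wrist")
# teal/dark timer seen in wrist: predicted top corners vs teal mask box
c,s=np.cos(.08),np.sin(.08);C=np.array([.476,.1497])
for x in(.033,-.033):
  for y in(.013,-.013): print(proj(w,[C[0]+c*x-s*y,C[1]+s*x+c*y,.056]))
h=cv2.cvtColor(w["frame"],cv2.COLOR_BGR2HSV);m=cv2.inRange(h,(80,90,40),(100,255,255))
n,l,stt,cen=cv2.connectedComponentsWithStats(m);i=1+np.argmax(stt[1:,4]);print("teal",stt[i],cen[i])
c0=cv2.minAreaRect(np.argwhere(l==i)[:,::-1].astype(np.float32));print(c0,cv2.boxPoints(c0))
```

```text
t 34.08 p [0.4771 0.1239 0.1974] F [-0.2401 -0.6345  0.1305] grip 0.0931 0.0
tool xyz [-0.0693  0.8191 -0.5695] [ 0.9965  0.0841 -0.0003] [ 0.0476 -0.5675 -0.822 ] q [-0.2912  0.5504 -0.6404  1.982   0.7257  1.3266 -1.2606]
theta -34.71586277544785 G [0.4745 0.1553 0.2428] delta units [3.0679 0.0624 4.3307] delta in final axes [3.0895 0.0603 4.3153] turn [ 0.0264 -0.062   0.0453]
t 34.08 p [0.4771 0.1239 0.1974] F [-0.2401 -0.6345  0.1305] grip 0.0931 0.0
tool xyz [-0.0693  0.8191 -0.5695] [ 0.9965  0.0841 -0.0003] [ 0.0476 -0.5675 -0.822 ] q [-0.2912  0.5504 -0.6404  1.982   0.7257  1.3266 -1.2606]
theta -34.71586277544785 G [0.4745 0.1553 0.2428] delta units [4.6397 0.0633 6.5994] delta in final axes [4.6726 0.0603 6.5762] turn [ 0.0264 -0.062   0.0453]
[290.304  62.451]
[287.6487  89.2346]
[214.6301  62.1919]
[217.1046  89.0074]
teal [ 226   58   57   29 1141] [253.0316  75.8291]
((254.0, 72.0), (28.0, 56.0), 90.0) [[226.  58.]
 [282.  58.]
 [282.  86.]
 [226.  86.]]
```

Request:
jog_arm --rows '[{"delta_pos":[0.6,0.1,0.85],"turn":[0,0,0],"hand":1},{"delta_pos":[0.6,0,0.85],"turn":[0,0,0],"hand":1},{"delta_pos":[0.6,0,0.85],"turn":[0,0,0],"hand":1},{"delta_pos":[0.6,0,0.85],"turn":[0,0,0],"hand":1},{"delta_pos":[0.6,0,0.85],"turn":[0,0,0],"hand":1}]'

```text
clock: 34.75
tool_pos: [0.4801, 0.1242, 0.0668]
tcp_rot: [0.218, 0.647, 0.702, -0.201]
wrist_force: [0.2, -0.7, 0.9]
grip_width: 0.0927
finger_force: 0.0
```

```bash
python3 -c "
from h import *
toG([.477,.158,.041],-34.8)"
```

```text
t 34.75 p [0.4801 0.1242 0.0668] F [ 0.196  -0.731   0.9052] grip 0.0927 0.0
tool xyz [-0.0672  0.8208 -0.5673] [ 0.9967  0.0816 -0.0001] [ 0.0462 -0.5654 -0.8235] q [-0.3445  0.7424 -0.576   2.0596  0.8751  1.1592 -1.4666]
theta -34.561188538022776 G [0.4775 0.1554 0.1124] delta units [ 1.6957 -0.0135  2.2928] delta in final axes [ 1.7052 -0.0138  2.2858] turn [ 0.0111 -0.0521  0.0174]
```

Request:
jog_arm --rows '[{"delta_pos":[0.5,0,0.7],"turn":[0,0,0],"hand":1},{"delta_pos":[0.5,0,0.7],"turn":[0,0,0],"hand":1},{"delta_pos":[0.4,0,0.5],"turn":[0,0,0],"hand":1},{"delta_pos":[0.2,0,0.25],"turn":[0,0,0],"hand":1},{"delta_pos":[0.1,0,0.14],"turn":[0,0,0],"hand":1}]'

```text
clock: 35.38
tool_pos: [0.4806, 0.1257, -0.0045]
tcp_rot: [0.219, 0.647, 0.702, -0.202]
wrist_force: [0.3, -0.2, 0.1]
grip_width: 0.0929
finger_force: 0.0
```

Request:
jog_arm --rows '[{"delta_pos":[0,0,0],"turn":[0,0,0],"hand":0.6},{"delta_pos":[0,0,0],"turn":[0,0,0],"hand":0.5},{"delta_pos":[0,0,0],"turn":[0,0,0],"hand":0.45},{"delta_pos":[0,0,0],"turn":[0,0,0],"hand":0.42},{"delta_pos":[0,0,0],"turn":[0,0,0],"hand":-1}]' --squeeze 20

```text
clock: 36.0
tool_pos: [0.4804, 0.1255, -0.0039]
tcp_rot: [0.219, 0.647, 0.702, -0.202]
wrist_force: [-1.1, 1.0, 2.9]
grip_width: 0.0657
finger_force: 20.0
```

Request:
jog_arm --rows '[{"delta_pos":[0,0,0],"turn":[0,0,0],"hand":-1},{"delta_pos":[0,0,0],"turn":[0,0,0],"hand":-1},{"delta_pos":[0,0,0],"turn":[0,0,0],"hand":-1},{"delta_pos":[0,0,0],"turn":[0,0,0],"hand":-1},{"delta_pos":[0,0,0],"turn":[0,0,0],"hand":-1}]' --squeeze 30

```text
clock: 36.62
tool_pos: [0.4804, 0.1255, -0.0039]
tcp_rot: [0.219, 0.647, 0.702, -0.202]
wrist_force: [-2.9, 0.0, 5.8]
grip_width: 0.065
finger_force: 30.0
```

```bash
python3 -c "
from h import *
toG([.477,.158,.041],-34.8)"
```

```text
t 36.62 p [ 0.4804  0.1255 -0.0039] F [-2.859   0.02    5.7601] grip 0.065 29.994274377822876
tool xyz [-0.0667  0.8192 -0.5696] [ 0.9967  0.0808 -0.0005] [ 0.0456 -0.5678 -0.8219] q [-0.3782  0.8574 -0.5319  2.0737  0.9673  1.0873 -1.5773]
theta -34.72270581652712 G [0.4779 0.1569 0.0415] delta units [ 0.0472 -0.0324 -0.0086] delta in final axes [ 0.0472 -0.0325 -0.0086] turn [ 0.0013 -0.0169  0.0123]
```

Request:
jog_arm --rows '[{"delta_pos":[-0.3,0,-0.43],"turn":[0,0,0],"hand":-1},{"delta_pos":[-0.57,0,-0.82],"turn":[0,0,0],"hand":-1},{"delta_pos":[-0.57,0,-0.82],"turn":[0,0,0],"hand":-1},{"delta_pos":[-0.57,0,-0.82],"turn":[0,0,0],"hand":-1},{"delta_pos":[0,0,0],"turn":[0,0.63,0],"hand":-1}]'

```text
clock: 37.25
tool_pos: [0.4815, 0.1271, 0.0855]
tcp_rot: [0.201, 0.652, 0.708, -0.184]
wrist_force: [0.1, -1.2, -0.8]
grip_width: 0.0652
finger_force: 30.0
```

Request:
jog_arm --rows '[{"delta_pos":[0,0,0],"turn":[0,1,0],"hand":-1},{"delta_pos":[0,0,0],"turn":[0,1,0],"hand":-1},{"delta_pos":[0,0,0],"turn":[0,1,0],"hand":-1},{"delta_pos":[0,0,0],"turn":[0,1,0],"hand":-1},{"delta_pos":[0,0,0],"turn":[0,1,0],"hand":-1}]'

```text
clock: 37.88
tool_pos: [0.4812, 0.1254, 0.0847]
tcp_rot: [0.057, 0.676, 0.733, -0.051]
wrist_force: [-0.1, -0.3, -0.3]
grip_width: 0.0653
finger_force: 30.0
```

Request:
jog_arm --rows '[{"delta_pos":[0.5,0,0],"turn":[0,1,0],"hand":-1},{"delta_pos":[0.5,0,0],"turn":[0,1,0],"hand":-1},{"delta_pos":[0.5,0,0],"turn":[0,1,0],"hand":-1},{"delta_pos":[0,0,0],"turn":[0,1,0],"hand":-1},{"delta_pos":[0,0,0],"turn":[0,1,0],"hand":-1}]'

```text
clock: 38.5
tool_pos: [0.4782, 0.1624, 0.0818]
tcp_rot: [-0.09, 0.673, 0.73, 0.084]
wrist_force: [-0.3, 0.1, -1.4]
grip_width: 0.0655
finger_force: 30.0
```

Request:
jog_arm --rows '[{"delta_pos":[0,0,0],"turn":[0,1,0],"hand":-1},{"delta_pos":[0,0,0],"turn":[0,1,0],"hand":-1},{"delta_pos":[0,0,0],"turn":[0,1,0],"hand":-1},{"delta_pos":[0,0,0],"turn":[0,1,0],"hand":-1},{"delta_pos":[0,0,0],"turn":[0,1,0],"hand":-1}]'

```text
clock: 39.12
tool_pos: [0.4783, 0.1618, 0.0813]
tcp_rot: [-0.233, 0.643, 0.697, 0.216]
wrist_force: [-0.6, 0.0, -1.5]
grip_width: 0.0653
finger_force: 30.0
```

Request:
jog_arm --rows '[{"delta_pos":[0,0,0],"turn":[0,1,0],"hand":-1},{"delta_pos":[0,0,0],"turn":[0,1,0],"hand":-1},{"delta_pos":[0,0,0],"turn":[0,1,0],"hand":-1},{"delta_pos":[0,0,0],"turn":[0,1,0],"hand":-1},{"delta_pos":[0,0,0],"turn":[0,0,0],"hand":-1}]'

```text
clock: 39.75
tool_pos: [0.478, 0.1613, 0.0798]
tcp_rot: [-0.341, 0.602, 0.65, 0.314]
wrist_force: [1.2, 0.3, -0.1]
grip_width: 0.0655
finger_force: 30.0
```

```bash
python3 -c "
from h import *
toG([.478,.14,.035],55.28)"
```

```text
t 39.75 p [0.478  0.1613 0.0798] F [ 1.2089  0.3393 -0.1177] grip 0.0655 29.997174739837646
tool xyz [-0.0423  0.5676  0.8222] [ 0.997   0.078  -0.0025] [-0.0655  0.8196 -0.5692] q [ 0.9245  1.2293 -1.2783  2.1666  0.3781  0.4599 -0.2728]
theta 55.307020409650065 G [0.4816 0.116  0.1113] delta units [-1.957  -0.0631  2.5339] delta in final axes [-1.9556 -0.0689  2.5349] turn [ 0.0022 -0.0059 -0.0394]
```

Request:
jog_arm --rows '[{"delta_pos":[-0.3,0,0.6],"turn":[0,0,0],"hand":-1},{"delta_pos":[-0.4,0,0.5],"turn":[0,0,0],"hand":-1},{"delta_pos":[-0.4,0,0.5],"turn":[0,0,0],"hand":-1},{"delta_pos":[-0.4,0,0.47],"turn":[0,0,0],"hand":-1},{"delta_pos":[-0.4,0,0.4],"turn":[0,0,0],"hand":-1}]'

```text
clock: 40.38
tool_pos: [0.4755, 0.1867, 0.0057]
tcp_rot: [-0.341, 0.6, 0.651, 0.314]
wrist_force: [0.4, 0.3, -1.5]
grip_width: 0.0654
finger_force: 30.0
```

Run:
```python
from h import *
toG([.478,.14,.022],55.28)
p,M,o=st();s=snap("scene");G=p-.0553*M[:,2]
u=np.array([-.08,.997,0]);C=G+u*.012-np.array([0,0,.0065])
for x in(.033,-.033):
  for y in(.028,-.028):print("top corner",proj(s,C+np.array([.997,.08,0])*x+u*y+[0,0,.013]))
h=cv2.cvtColor(s["frame"],cv2.COLOR_BGR2HSV)
for nm,lo,hi in(("teal",(80,80,40),(100,255,255)),("red",(170,120,60),(180,255,255)),("red0",(0,150,60),(6,255,255))):
  m=cv2.inRange(h,lo,hi);n,l,stt,cen=cv2.connectedComponentsWithStats(m)
  for i in np.argsort(-stt[1:,4])[:3]+1 if n>1 else []:print(nm,stt[i],cen[i])
print("key pred",proj(s,C-np.array([.997,.08,0])*.0145+[0,0,.0115]))
```

```text
t 40.38 p [0.4755 0.1867 0.0057] F [ 0.4047  0.2816 -1.4673] grip 0.0654 29.997602999210358
tool xyz [-0.046   0.5679  0.8218] [ 0.9967  0.0815 -0.0005] [-0.0673  0.819  -0.5698] q [ 0.8361  1.3072 -1.1504  2.1796  0.4594  0.3289 -0.2559]
theta 55.265857016991376 G [0.4792 0.1414 0.0373] delta units [-0.5307 -0.0489  0.3048] delta in final axes [-0.5308 -0.0491  0.3045] turn [-0.0201  0.0031  0.0057]
t 40.38 p [0.4755 0.1867 0.0057] F [ 0.4047  0.2816 -1.4673] grip 0.0654 29.997602999210358
tool xyz [-0.046   0.5679  0.8218] [ 0.9967  0.0815 -0.0005] [-0.0673  0.819  -0.5698] q [ 0.8361  1.3072 -1.1504  2.1796  0.4594  0.3289 -0.2559]
top corner [185.9678 254.8197]
top corner [202.0328 241.9217]
top corner [209.0383 266.0222]
top corner [224.5558 252.0929]
teal [189 247  31  26 269] [202.6394 261.6468]
teal [210 251   6   4  13] [212.2308 252.2308]
teal [187 145   5   8  12] [189.75   148.5833]
red [206 255   3   3   4] [207.   256.25]
red [171 184   2   1   2] [171.5 184. ]
red [158 190   1   2   2] [158.  190.5]
red0 [162 342  12  24 115] [168.2348 353.9304]
red0 [207 256   7   5  28] [209.9286 257.9643]
red0 [156 188   9   4  19] [160.4211 189.8947]
key pred [210.4598 256.3262]
```

The key is face up, seen at (210,258) against a predicted (210,256). I'll lower gently.

Request:
jog_arm --rows '[{"delta_pos":[-0.13,0,0.09],"turn":[0,0,0],"hand":-1},{"delta_pos":[-0.13,0,0.09],"turn":[0,0,0],"hand":-1},{"delta_pos":[-0.1,0,0.07],"turn":[0,0,0],"hand":-1},{"delta_pos":[-0.05,0,0.035],"turn":[0,0,0],"hand":-1},{"delta_pos":[0,0,0],"turn":[0,0,0],"hand":-1}]'

```text
clock: 41.05
tool_pos: [0.4757, 0.1862, -0.0056]
tcp_rot: [-0.341, 0.601, 0.651, 0.314]
wrist_force: [-0.4, 0.3, -1.5]
grip_width: 0.0654
finger_force: 30.0
```

Request:
jog_arm --rows '[{"delta_pos":[-0.033,0,0.023],"turn":[0,0,0],"hand":-1},{"delta_pos":[0,0,0],"turn":[0,0,0],"hand":-1},{"delta_pos":[-0.033,0,0.023],"turn":[0,0,0],"hand":-1},{"delta_pos":[0,0,0],"turn":[0,0,0],"hand":-1},{"delta_pos":[0,0,0],"turn":[0,0,0],"hand":-1}]'

```text
clock: 41.68
tool_pos: [0.4757, 0.1862, -0.0077]
tcp_rot: [-0.341, 0.601, 0.651, 0.314]
wrist_force: [0.1, -0.6, -1.6]
grip_width: 0.0654
finger_force: 30.0
```

Request:
jog_arm --rows '[{"delta_pos":[-0.033,0,0.023],"turn":[0,0,0],"hand":-1},{"delta_pos":[0,0,0],"turn":[0,0,0],"hand":-1},{"delta_pos":[-0.033,0,0.023],"turn":[0,0,0],"hand":-1},{"delta_pos":[0,0,0],"turn":[0,0,0],"hand":-1},{"delta_pos":[0,0,0],"turn":[0,0,0],"hand":-1}]'

```text
clock: 42.3
tool_pos: [0.4757, 0.1863, -0.0097]
tcp_rot: [-0.341, 0.601, 0.651, 0.314]
wrist_force: [0.3, -0.6, -2.0]
grip_width: 0.0649
finger_force: 30.0
```

Request:
jog_arm --rows '[{"delta_pos":[-0.033,0,0.023],"turn":[0,0,0],"hand":-1},{"delta_pos":[0,0,0],"turn":[0,0,0],"hand":-1},{"delta_pos":[0,0,0],"turn":[0,0,0],"hand":-1},{"delta_pos":[0,0,0],"turn":[0,0,0],"hand":-1},{"delta_pos":[0,0,0],"turn":[0,0,0],"hand":-1}]'

```text
clock: 42.92
tool_pos: [0.4757, 0.1863, -0.0107]
tcp_rot: [-0.341, 0.601, 0.651, 0.314]
wrist_force: [-1.0, 0.1, -0.6]
grip_width: 0.0659
finger_force: 30.0
```

Request:
jog_arm --rows '[{"delta_pos":[-0.033,0,0.023],"turn":[0,0,0],"hand":-1},{"delta_pos":[0,0,0],"turn":[0,0,0],"hand":-1},{"delta_pos":[0,0,0],"turn":[0,0,0],"hand":-1},{"delta_pos":[0,0,0],"turn":[0,0,0],"hand":-1},{"delta_pos":[0,0,0],"turn":[0,0,0],"hand":-1}]'

```text
clock: 43.55
tool_pos: [0.4758, 0.1865, -0.0109]
tcp_rot: [-0.341, 0.6, 0.651, 0.315]
wrist_force: [-1.5, -5.0, 6.3]
grip_width: 0.0658
finger_force: 30.0
```

Request:
jog_arm --rows '[{"delta_pos":[0.016,0,-0.011],"turn":[0,0,0],"hand":-1},{"delta_pos":[0,0,0],"turn":[0,0,0],"hand":-1},{"delta_pos":[0,0,0],"turn":[0,0,0],"hand":0.5},{"delta_pos":[0,0,0],"turn":[0,0,0],"hand":0.7},{"delta_pos":[0,0,0],"turn":[0,0,0],"hand":1}]'

```text
clock: 44.18
tool_pos: [0.4756, 0.1862, -0.0114]
tcp_rot: [-0.341, 0.601, 0.651, 0.314]
wrist_force: [0.3, 0.3, 0.4]
grip_width: 0.0846
finger_force: 0.0
```

Request:
jog_arm --rows '[{"delta_pos":[0,0,0],"turn":[0,0,0],"hand":1},{"delta_pos":[0,0,-0.5],"turn":[0,0,0],"hand":1},{"delta_pos":[0,0,-1],"turn":[0,0,0],"hand":1},{"delta_pos":[0,0,-1],"turn":[0,0,0],"hand":1},{"delta_pos":[0,0,-1],"turn":[0,0,0],"hand":1}]'

```text
clock: 44.8
tool_pos: [0.4816, 0.1132, 0.0395]
tcp_rot: [-0.341, 0.601, 0.651, 0.315]
wrist_force: [-0.2, -0.5, -0.5]
grip_width: 0.093
finger_force: 0.0
```

Request:
jog_arm --rows '[{"delta_pos":[0.8,0,-0.6],"turn":[0,-1,0],"hand":-1},{"delta_pos":[0.8,0,-0.6],"turn":[0,-1,0],"hand":-1},{"delta_pos":[0.8,0,-0.6],"turn":[0,-1,0],"hand":-1},{"delta_pos":[0,0,0],"turn":[0,-1,0],"hand":-1},{"delta_pos":[0,0,0],"turn":[0,-1,0],"hand":-1}]'

```text
clock: 45.42
tool_pos: [0.4813, 0.117, 0.1142]
tcp_rot: [-0.203, 0.652, 0.706, 0.188]
wrist_force: [-0.8, -0.2, 0.1]
grip_width: 0.0475
finger_force: 0.0
```

Request:
jog_arm --rows '[{"delta_pos":[0,0,0],"turn":[0,-1,0],"hand":-1},{"delta_pos":[0,0,0],"turn":[0,-1,0],"hand":-1},{"delta_pos":[0,0,0],"turn":[0,-1,0],"hand":-1},{"delta_pos":[0,0,0],"turn":[0,-1,0],"hand":-1},{"delta_pos":[0,0,0],"turn":[0,-1,0],"hand":-1}]'

```text
clock: 46.05
tool_pos: [0.4812, 0.1172, 0.1141]
tcp_rot: [-0.059, 0.676, 0.732, 0.055]
wrist_force: [0.2, -0.1, -0.4]
grip_width: 0.0008
finger_force: 0.0
```

Request:
jog_arm --rows '[{"delta_pos":[0,0,0],"turn":[0,-1,0],"hand":-1},{"delta_pos":[0,0,0],"turn":[0,-1,0],"hand":-1},{"delta_pos":[0,0,0],"turn":[0,0,0],"hand":-1},{"delta_pos":[0,0,0],"turn":[0,0,0],"hand":-1},{"delta_pos":[0,0,0],"turn":[0,0,0],"hand":-1}]' --squeeze 20

```text
clock: 46.68
tool_pos: [0.4812, 0.1164, 0.1131]
tcp_rot: [-0.002, 0.679, 0.734, 0.001]
wrist_force: [0.4, 0.3, -0.2]
grip_width: 0.0007
finger_force: 0.0
```

Run:
```python
from h import *
to([.4640,.1535,.0245+.0365+.02-.0365*2],RT(0))
p,M,o=st()
for n in("scene","wrist","top"):
  s=snap(n);h=cv2.cvtColor(s["frame"],cv2.COLOR_BGR2HSV)
  q=proj(s,[.464,.1535,.0245]);print(n,"key pred",q)
  m=cv2.inRange(h,(0,120,50),(6,255,255))|cv2.inRange(h,(172,120,50),(180,255,255));k,l,stt,cen=cv2.connectedComponentsWithStats(m)
  for i in range(1,k):
    if np.linalg.norm(cen[i]-q)<25 and stt[i][4]>3:print("red",stt[i],cen[i],atz(s,cen[i],.0245))
  m=cv2.inRange(h,(80,80,30),(100,255,255));k,l,stt,cen=cv2.connectedComponentsWithStats(m);i=1+np.argmax(stt[1:,4]);print("teal",stt[i],cen[i])
```

```text
t 46.67 p [0.4812 0.1164 0.1131] F [ 0.3842  0.2979 -0.2376] grip 0.0007 0.0
tool xyz [-0.0786  0.9969  0.0053] [ 0.9969  0.0786 -0.0014] [-0.0018  0.0052 -1.    ] q [ 0.1934  0.5268 -0.7586  2.1528  0.5785  0.6729 -0.8861]
delta units [ 1.51   -0.5618  4.2133]
turn units [-0.0173 -0.0663 -0.0166]
t 46.67 p [0.4812 0.1164 0.1131] F [ 0.3842  0.2979 -0.2376] grip 0.0007 0.0
tool xyz [-0.0786  0.9969  0.0053] [ 0.9969  0.0786 -0.0014] [-0.0018  0.0052 -1.    ] q [ 0.1934  0.5268 -0.7586  2.1528  0.5785  0.6729 -0.8861]
scene key pred [210.3359 262.6238]
red [207 261   7   6  36] [210.     263.3889] [0.4628 0.1558 0.0245]
teal [189 257  34  21 284] [206.8204 268.3134]
wrist key pred [235.7999 148.7516]
red [228 140  19  19 270] [236.9593 148.8222] [0.4651 0.1535 0.0245]
teal [ 219  119   59   58 1308] [239.0642 145.4106]
top key pred [167.0683 222.4186]
teal [307  97   3   2   4] [307.75  97.75]
```

Request:
jog_arm --rows '[{"delta_pos":[0.8,-0.3,0.6],"turn":[0,-0.066,0],"hand":-1},{"delta_pos":[0.75,-0.25,1],"turn":[0,0,0],"hand":-1},{"delta_pos":[0,0,1],"turn":[0,0,0],"hand":-1},{"delta_pos":[0,0,1],"turn":[0,0,0],"hand":-1},{"delta_pos":[0,0,0.8],"turn":[0,0,0],"hand":-1}]'

```text
clock: 47.45
tool_pos: [0.4642, 0.1549, 0.0024]
tcp_rot: [-0.0, 0.678, 0.735, -0.001]
wrist_force: [0.4, 0.9, 0.3]
grip_width: 0.0003
finger_force: 0.0
```

Request:
jog_arm --rows '[{"delta_pos":[0,0,0.1],"turn":[0,0,0],"hand":-1},{"delta_pos":[0,0,0.1],"turn":[0,0,0],"hand":-1},{"delta_pos":[0,0,0],"turn":[0,0,0],"hand":-1},{"delta_pos":[0,0,0],"turn":[0,0,0],"hand":-1},{"delta_pos":[0,0,0],"turn":[0,0,0],"hand":-1}]'

```text
clock: 48.08
tool_pos: [0.4647, 0.1552, -0.0011]
tcp_rot: [0.0, 0.678, 0.735, -0.0]
wrist_force: [0.4, 0.2, 0.1]
grip_width: 0.0003
finger_force: 0.0
```

```bash
python3 -c "
from h import *
to([.4645,.154,-.012],RT(0))"
```

```text
t 48.08 p [ 0.4647  0.1552 -0.0011] F [0.3617 0.1676 0.0953] grip 0.0003 0.0
tool xyz [-0.0805  0.9968 -0.0004] [0.9968 0.0805 0.0003] [ 0.0003 -0.0003 -1.    ] q [-0.0853  0.6785 -0.5106  2.2492  0.864   0.4158 -1.2357]
delta units [-0.0489 -0.0102  0.4353]
turn units [0.0035 0.0045 0.0074]
```

Now press down to just below the estimated contact (p z ≈ -0.0125), then on in small steps.

Request:
jog_arm --rows '[{"delta_pos":[-0.05,0,0.1],"turn":[0,0,0],"hand":-1},{"delta_pos":[0,0,0.1],"turn":[0,0,0],"hand":-1},{"delta_pos":[0,0,0.1],"turn":[0,0,0],"hand":-1},{"delta_pos":[0,0,0.1],"turn":[0,0,0],"hand":-1},{"delta_pos":[0,0,0.08],"turn":[0,0,0],"hand":-1}]'

```text
clock: 48.7
tool_pos: [0.4644, 0.1541, -0.0137]
tcp_rot: [0.0, 0.678, 0.735, -0.0]
wrist_force: [0.3, 0.2, 3.3]
grip_width: 0.0004
finger_force: 1.4
```

Request:
jog_arm --rows '[{"delta_pos":[0,0,0.04],"turn":[0,0,0],"hand":-1},{"delta_pos":[0,0,0.03],"turn":[0,0,0],"hand":-1},{"delta_pos":[0,0,0],"turn":[0,0,0],"hand":-1},{"delta_pos":[0,0,0],"turn":[0,0,0],"hand":-1},{"delta_pos":[0,0,0],"turn":[0,0,0],"hand":-1}]'

```text
clock: 49.32
tool_pos: [0.4645, 0.1541, -0.0152]
tcp_rot: [0.0, 0.678, 0.735, -0.0]
wrist_force: [0.2, -0.2, 4.0]
grip_width: 0.0001
finger_force: 1.8
```

Request:
jog_arm --rows '[{"delta_pos":[0,0,0.04],"turn":[0,0,0],"hand":-1},{"delta_pos":[0,0,0.03],"turn":[0,0,0],"hand":-1},{"delta_pos":[0,0,0],"turn":[0,0,0],"hand":-1},{"delta_pos":[0,0,0],"turn":[0,0,0],"hand":-1},{"delta_pos":[0,0,0],"turn":[0,0,0],"hand":-1}]'

```text
clock: 49.95
tool_pos: [0.4646, 0.1541, -0.0159]
tcp_rot: [0.001, 0.678, 0.735, 0.0]
wrist_force: [-4.9, -1.5, 25.4]
grip_width: 0.0007
finger_force: 12.4
```

Bottomed out at 25 N. I'll lift straight up and clear.

Request:
jog_arm --rows '[{"delta_pos":[0,0,-0.2],"turn":[0,0,0],"hand":-1},{"delta_pos":[0,0,-0.5],"turn":[0,0,0],"hand":-1},{"delta_pos":[0,0,-1],"turn":[0,0,0],"hand":-1},{"delta_pos":[0,0,-1],"turn":[0,0,0],"hand":-1},{"delta_pos":[0,0,-1],"turn":[0,0,0],"hand":-1}]'

```text
clock: 50.58
tool_pos: [0.4644, 0.154, 0.0767]
tcp_rot: [-0.0, 0.678, 0.735, -0.0]
wrist_force: [-0.0, 0.1, 0.5]
grip_width: 0.0006
finger_force: 0.0
```

Request:
jog_arm --rows '[{"delta_pos":[0,0,-1],"turn":[0,0,0],"hand":-1},{"delta_pos":[-1,0,-1],"turn":[0,0,0],"hand":-1},{"delta_pos":[-1,0,0],"turn":[0,0,0],"hand":-1},{"delta_pos":[0,0,0],"turn":[0,0,0],"hand":-1},{"delta_pos":[0,0,0],"turn":[0,0,0],"hand":-1}]'

```text
clock: 51.2
tool_pos: [0.4686, 0.1048, 0.1257]
tcp_rot: [-0.0, 0.678, 0.735, -0.0]
wrist_force: [-0.8, 0.3, 0.5]
grip_width: 0.0005
finger_force: 0.0
```

Run:
```python
from h import *
st()
for n,A in(("wrist",[.464,.154,.0245]),("scene",[.464,.154,.0245])):
  s=snap(n);h=cv2.cvtColor(s["frame"],cv2.COLOR_BGR2HSV);q=proj(s,A)
  m=cv2.inRange(h,(0,120,50),(6,255,255))|cv2.inRange(h,(172,120,50),(180,255,255));k,l,stt,cen=cv2.connectedComponentsWithStats(m)
  for i in range(1,k):
    if np.linalg.norm(cen[i]-q)<25 and stt[i][4]>10:print(n,q,"red",stt[i],cen[i])
  m=cv2.inRange(h,(108,120,60),(122,255,255));k,l,stt,cen=cv2.connectedComponentsWithStats(m)
  if n=="scene":
   for Y in((.5065,-.2023),(.5112,-.239),(.516,-.2757)):
    q=proj(s,[*Y,.0555])
    for i in range(1,k):
      if np.linalg.norm(cen[i]-q)<6 and stt[i][4]>8:print("cap",q,stt[i],cen[i])
```

```text
t 51.2 p [0.4686 0.1048 0.1257] F [-0.8278  0.2574  0.5177] grip 0.0005 0.0
tool xyz [-0.0807  0.9967  0.0001] [ 0.9967  0.0807 -0.0003] [-0.0003  0.0001 -1.    ] q [ 0.2289  0.4943 -0.7824  2.1719  0.5577  0.6836 -0.8597]
wrist [250.6582 134.8069] red [243 127  18  19 254] [251.3701 135.6378]
scene [210.184  262.7401] red [207 261   8   6  39] [210.4359 263.2564]
cap [282.097 185.273] [280 185   6   3  16] [282.5 186. ]
cap [287.4735 180.2032] [285 180   6   3  15] [287.6    180.9333]
cap [292.5586 175.3731] [290 175   7   3  15] [292.6667 175.8667]
```

All three caps are shut and level, and the key and timer are where they should be.

```bash
python3 -c "
from rig import *
print(hand_in())"
```

```text
the job is handed in; nothing more can be done
None
```

The job is handed in after 51 s: the open cap is pressed shut, the timer lies face up and its start key was pushed to the bottom and released; `hand_in()` returned no verdict, and I viewed 12 pictures, two over the limit of 10.

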